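# Load a wooden pick box into the laser engraver and close its guard

## Robot

A 6-joint arm with a two-finger parallel gripper is mounted at the origin on the work surface. World frame = base frame: x ahead of the robot, y to its left, z up, the work surface at z = 0. Lengths are in m, angles in rad, forces in N, time in s.
With the tool pointing down it reaches from about 0.4 to 0.825 m from the base axis. Payload 7 kg.
Tool frame: the origin (TCP) lies at the very end of the fingers, on their centre line; the grasp point (between the pads) lies 19 mm behind it (tcp_to_grasp is the distance from the TCP to the grasp point, in m); x points along the fingers, z is the direction in which the jaws open and shut, and the axes are right-handed (so a half turn about x gives the same grasp; the last joint's range is limited). The gripper opens to 88 mm and grips with 3 to 60 N. Pads are 19 mm wide; open, the fingers measure 130 mm over their backs; the gripper's body (78 mm by 193 mm) begins 47 mm behind the grasp point.
Start: joints at [-0.824, 0.359, 0.012, 0, -1.224, -0.288], TCP at [0.299, -0.605, 0.227] pointing down, gripper open.
Joint ranges: [-3.07, 3.07], [-1.43, 2.12], [-1.02, 1.25], [-3.03, 1.67], [-3.05, -0], [-3.03, 3.03]. Speed limits (rad/s): [2.39, 2.39, 3.01, 3.14, 3.14, 3.14].

## Interface

Orientations are given as [roll, pitch, yaw] about the fixed x, y, z axes, in that order (R = Rz(yaw) Ry(pitch) Rx(roll)).
In Python, from station import get_state, grab_frame, job_done, tcp_to_grasp gives the robot as it stands. The module is installed in compiled form; this text tells all that it offers.
- The arm moves only by the shell command python3 -m crank 'ROWS' [FORCE]. ROWS is JSON, a list of rows, each a list of 7 numbers: the shift along the tool's x, y, z in m, then the turn, a rotation vector about the tool's x, y, z in rad, then the opening, from 0 (shut) to 1 (fully open). In form: [[x, y, z, wx, wy, wz, fingers], ...]. A call has 1 to 10 rows; each row is the pose to reach, as a shift and turn from the pose commanded when the call began, along the tool's axes at that moment; what a row does not reach only later rows make up. A row lasts 1/8 s, in which the tool goes at most 62.5 mm and 10.7 degrees, less where a joint would pass 70% of its speed; a pose out of reach is approached as far as the arm can. A call with a gripper value outside its range is refused whole. The fingers move at their own pace and stop on an object; FORCE is the grip in N (left out, the last holds). Time passes only in rows, so rows that repeat a pose let the fingers close. It gives the time, the measured TCP pose, the force and the opening at its end, in the units of the state.
- get_state(): the state, without advancing time (a new reading comes with each control period).
- grab_frame(name): name is "scene" or "top" or "wrist"; returns a dict with "pixels" (400x640x3 uint8, red, green, blue), "vfov" (degrees; the focal length in pixels is half the picture's height over the tangent of half this angle, whatever the lens; pixels are square), "cx", "cy" (the principal point, pixels), "extrinsics" (4x4, takes a point from world to camera coordinates). Camera axes: x right, y up, looking along -z (the intrinsics and any distortion apply to the point x, -y, -z); pixel columns grow to the right and rows downward; lengths in m; the calibration is good to about 2 mm. A picture is of the moment at which its call begins. There is no depth.
- job_done(): hands the job in, once; it reports no verdict.
The state is a dict: "t": time; "q": joint angles; "qd": joint speeds; "joint_efforts": joint torques, N m; "eef_pos": TCP position; "ee_rot": TCP orientation; "force": force on the tool from outside, world axes, zero at the start; "moment": the same for the moment, N m; "width": finger opening in m.
Only numpy, scipy, OpenCV 4.12 (cv2) and the standard library are available. Lean on these libraries where they do the work, as an engineer would, in place of code of your own. Each camera call takes 0.05 s, during which the arm holds its last target.

## Task

The wooden pick box is next for engraving: set it down (do not drop it) flat on the engraver's bed, its length running front to back, with one end up against the brass back fence and one side up against the short brass side stop, and let go of it. Then lower the raised orange guard and ease it all the way onto its rubber stops without letting it slam. Leave the other things on the table where they are.

Things in the scene. Friction and masses are not known exactly. Their poses are not given: they have to be found in the camera images.
- pick_box_mid (a point): Centre of the loose wooden pick box: brown with a pale panel on top, 110 mm long (its x) x 56 mm wide (its y) x 30 mm high (its z), about 0.12 kg. It lies flat, lid up, and may go in either end first. Grip it across its 56 mm width. Firmly held at a slant, it keeps that slant to the fingers, so pick it up at the slant at which it will be set down.
- engraver: White desktop laser engraver, 245 mm deep, 300 wide, fixed, its front to the robot, turned a little. Origin under its centre; x front to back, y to its left, z up. Flat dark bed, top at z = 45 mm, clear from x = -98 to 45 and y = -136 to 136 mm. Front wall top z = 82 mm; side walls slope up from about 85 mm in front to 150 at the back. Laser head and rail at the back: x over 65, z over 58 mm.
- stop_corner (a point): Inner corner of the two brass stops, at bed height; axes as the engraver's. Back fence: face at x = 0, from y = -100 to +10 mm. Side stop, at the left: face at y = 0, only from x = -22 mm to 0. Both 12 mm high. So the box, set in straight, has its centre at x = -55, y = -28, z = +15 mm here. The raised guard hangs over it: reach in from the front, slanted about 35 degrees, wrist towards the robot.
- guard (a joint): Opening of the orange see-through guard (rad): 0 = down on its hard rubber stops, 1.30 = fully up. Flat panel 220 mm long, 300 wide, 0.4 kg, hinged at the back; when down it slopes 0.28 rad down to the front. Stiff hinges hold it up where it starts (1.14 to 1.28), but below about 1.1 rad its weight may beat them, and from about 0.8 down it falls if not held.
- guard_handle (a point): Middle of the guard's handle bar: dark, round, 10 mm thick, 110 mm long, along the engraver's y, 35 mm off the guard's outer face (30 mm free under it), 17 mm from its front edge. With the guard down it lies 205 mm in front of and 22 mm below the hinge line; it swings about that line on a 206 mm circle. Its axes turn with the guard. The bar can turn between lightly closed fingers.
- guard_hinge (a point): Fixed middle of the guard's hinge line, at the back of the engraver, 150 mm above the table; axes as the engraver's, the hinge line along y. Opening turns the guard about +y: its front edge goes up and back.
- pick_dispenser: Bystander: spring push dispenser of guitar picks, black foot 75 mm square, clear column, red push knob, 135 mm tall; origin under its centre.
- phone_cradle: Bystander: pale wooden phone cradle, 85 x 75 mm, 95 mm tall; origin under its centre.
- capo: Bystander: steel guitar capo, about 95 x 55 mm, 14 mm high; origin under its centre.
- tuner_clip: Bystander: blue plastic tuner clip, about 75 x 30 mm, 25 mm high; origin under its centre.
Not all that is in view belongs to the job. Of the things that look like the part that bears pick_box_mid, the larger one is meant.

How it is judged:
By the outcome, as a careful person would: the job done as asked, in the order asked, and still so for the second after the job is handed in, with the robot touching nothing.
It also fails if it takes over 72 s, if anything falls off the work surface, if the arm or the gripper's body presses on something with over 40 N, if the wrist force passes 120 N, or if a joint passes its speed limit or range.

## Working session

There is one attempt and no reset: what is moved stays moved. The work goes in short steps, Python scripts to look and compute and a shell command to move; the robot and the scene stay as the last step left them, time stands still between calls to the robot, and variables do not carry over. Pictures are saved under pics/ and viewed, and the job is handed in when it is done.

```bash
mkdir -p pics; cat > h.py <<'E'
import numpy as np, cv2
from station import get_state, grab_frame, job_done, tcp_to_grasp
def save(n,f):
    cv2.imwrite(f'pics/{n}.png', cv2.cvtColor(f['pixels'],cv2.COLOR_RGB2BGR)); np.savez(f'{n}.npz',**f)
def load(n): return dict(np.load(f'{n}.npz',allow_pickle=True))
def foc(f): return 200/np.tan(np.radians(float(f['vfov']))/2)
def ray(f,u,v):
    F=foc(f); E=f['extrinsics']; d=np.array([(u-f['cx'])/F,-(v-f['cy'])/F,-1.])
    R=E[:3,:3]; return -R.T@E[:3,3], R.T@d
def onz(f,u,v,z):
    o,d=ray(f,u,v); return o+d*(z-o[2])/d[2]
def proj(f,p):
    E=f['extrinsics']; c=E[:3,:3]@np.array(p)+E[:3,3]; F=foc(f)
    return np.array([f['cx']+F*c[0]/-c[2], f['cy']-F*c[1]/-c[2]])
E
python3 - <<'E'
from h import *
s=get_state(); print(s, tcp_to_grasp)
for n in ['scene','top','wrist']:
    f=grab_frame(n); save(n+'0',f); print(n,{k:f[k] for k in f if k!='pixels'})
E
```

```text
{'t': 0.0, 'q': array([-8.23870189e-01,  3.59414530e-01,  1.10175579e-02, -3.73457171e-04,
       -1.22407626e+00, -2.88107926e-01]), 'qd': array([ 0.00050224, -0.00058034, -0.00095562, -0.00036178, -0.00060994,
        0.001133  ]), 'joint_efforts': array([-1.61707278e-03, -5.82711732e+01,  2.93049073e+01,  6.99695528e+00,
        6.77060147e-03, -2.00475574e-04]), 'eef_pos': array([ 0.29870908, -0.60474295,  0.22558263]), 'ee_rot': array([0.08176339, 1.56908306, 2.11125073]), 'force': array([0.47166548, 0.39554089, 0.00826519]), 'moment': array([-0.01126749,  0.03191865,  0.07385196]), 'width': 0.0878279392447191} 0.0188
scene {'vfov': 48.033814845947326, 'cx': 313.53518175005564, 'cy': 198.44749081045998, 'extrinsics': array([[ 0.03901526,  0.99921868, -0.00631117, -0.04270493],
       [-0.63555804,  0.02968862,  0.77148206,  0.28646151],
       [ 0.77106665, -0.02608846,  0.63621978, -2.00119684],
       [ 0.        ,  0.        ,  0.        ,  1.        ]])}
top {'vfov': 44.12074385495081, 'cx': 324.15286546709285, 'cy': 201.5124561736898, 'extrinsics': array([[ 0.00771701, -0.99994067,  0.00768741,  0.00520493],
       [ 0.9906771 ,  0.00869071,  0.13595352, -0.60031517],
       [-0.13601227,  0.00656659,  0.99068539, -1.27430935],
       [ 0.        ,  0.        ,  0.        ,  1.        ]])}
wrist {'vfov': 58.460233954334335, 'cx': 318.529591107329, 'cy': 195.64263359122103, 'extrinsics': array([[-0.44320329,  0.89641995,  0.00145298,  0.67304545],
       [-0.8665674 , -0.4280278 , -0.25661869,  0.03201824],
       [-0.22941619, -0.11499335,  0.96651163, -0.39050213],
       [ 0.        ,  0.        ,  0.        ,  1.        ]])}
```

View pics/scene0.png

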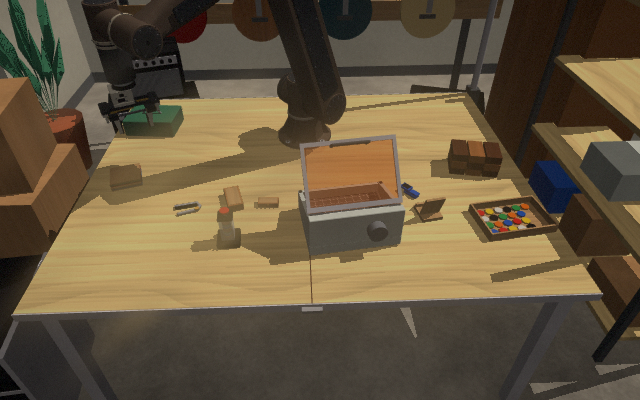

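View pics/top0.png

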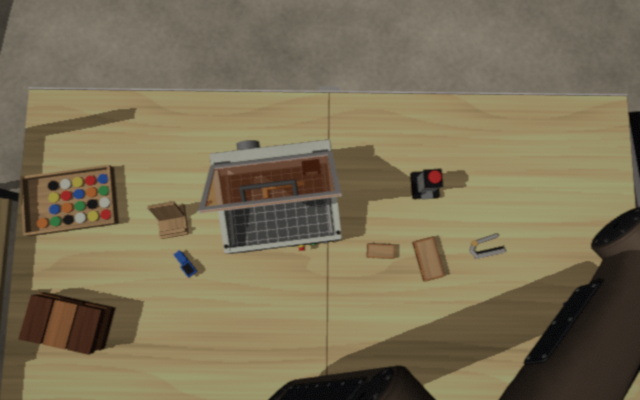

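View pics/wrist0.png

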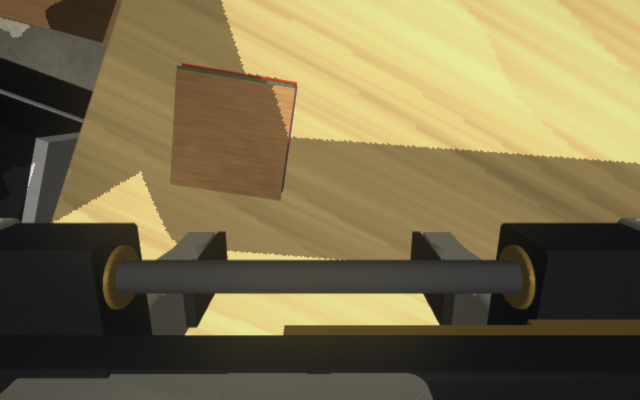

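The candidate boxes are top (428,258) / scene (232,197), which is larger, and top (380,250) / scene (267,202), which is smaller. The square wooden thing under the wrist, scene (125,175), is a book or board. I choose the larger one at (428,258) and check it in a crop.

```bash
python3 - <<'E'
from h import *
f=load('top0'); im=cv2.cvtColor(f['pixels'],cv2.COLOR_RGB2BGR)
c=cv2.resize(im[220:300,350:510],None,fx=5,fy=5,interpolation=cv2.INTER_CUBIC); cv2.imwrite('pics/c1.png',c)
c=cv2.resize(im[130:260,190:350],None,fx=5,fy=4.6,interpolation=cv2.INTER_CUBIC); c=cv2.resize(im[130:260,190:350],None,fx=4.6,fy=4.6,interpolation=cv2.INTER_CUBIC);cv2.imwrite('pics/c2.png',c)
g=load('scene0'); im=cv2.cvtColor(g['pixels'],cv2.COLOR_RGB2BGR)
cv2.imwrite('pics/c3.png',cv2.resize(im[125:255,160:460],None,fx=2.6,fy=2.6,interpolation=cv2.INTER_CUBIC))
E
```

```text
(no output)
```

View pics/c1.png

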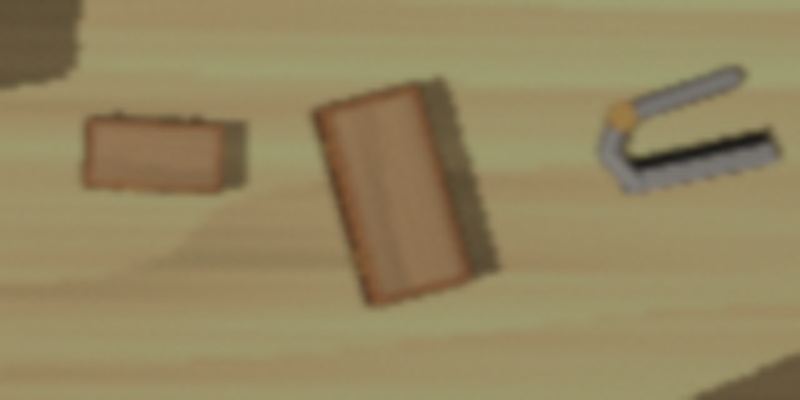

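View pics/c2.png

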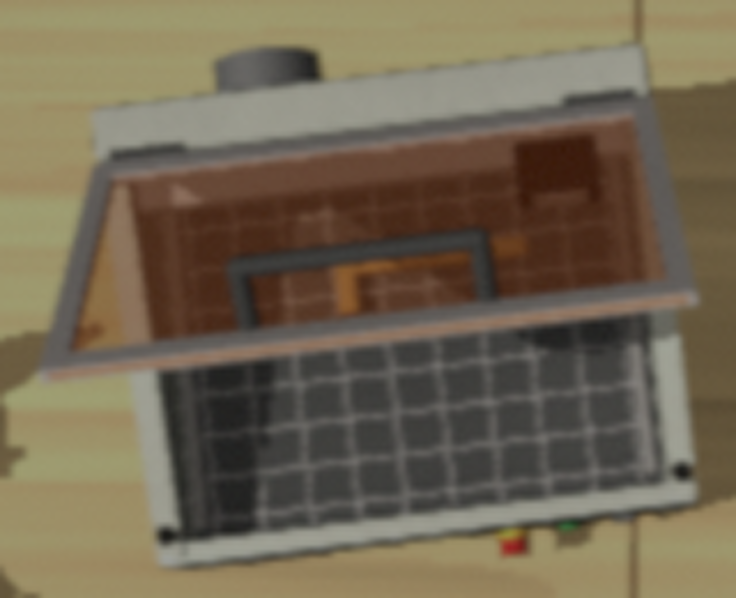

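View pics/c3.png

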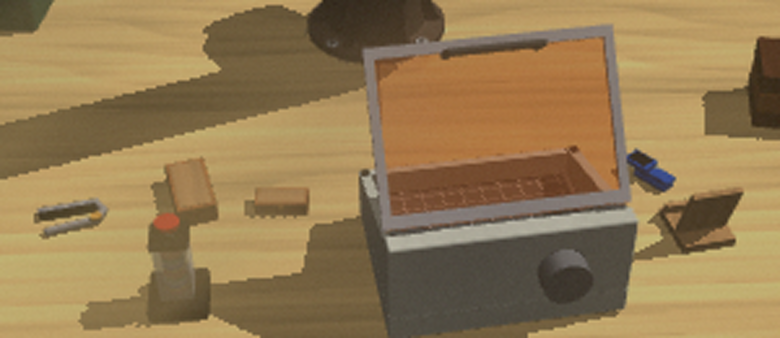

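The crop confirms the choice: the larger box is at top (428,258), with its pale panel up. The brass L shows through the guard near top (265,188). Next I measure.

```bash
python3 - <<'E'
from h import *
f=load('top0'); P=f['pixels'].astype(int)
# box
hsv=cv2.cvtColor(f['pixels'],cv2.COLOR_RGB2HSV)
print(hsv[258,428],hsv[258,455],hsv[240,415],hsv[285,428])
R,G,B=P[...,0],P[...,1],P[...,2]
m=((R-G)>28)&((R-G)*100>18*R)
m=m.astype(np.uint8); m[:225]=0;m[290:]=0;m[:,:400]=0;m[:,460:]=0
cs,_=cv2.findContours(m,0,2); c=max(cs,key=cv2.contourArea); r=cv2.minAreaRect(c); print(r)
bp=cv2.boxPoints(r); print(bp); W=[onz(f,u,v,.03) for u,v in bp]; print(np.round(W,4)); W=np.array(W)
print(W.mean(0), [np.linalg.norm(W[i]-W[(i+1)%4]) for i in range(4)])
for i in range(4):
    d=W[(i+1)%4]-W[i]; print(np.degrees(np.arctan2(d[1],d[0])))
def cr(u,v): return 190+u/4.6,130+v/4.6
for n,p,z in [('FL',(162,565),.082),('FR',(695,497),.082),('scL',(167,535),.085),('scR',(682,470),.085),('hingeL',(112,152),.15),('hingeR',(648,90),.15),('gFL',(45,378),.3),('gFR',(692,300),.3),('corner',(357,280),.057),('fenceR',(522,247),.057),('sideend',(352,312),.057)]:
    print(n,np.round(onz(f,*cr(*p),z),4))
E
```

```text
[ 16 110 141] [ 20  95 155] [ 20 101 136] [ 26  78 157]
((428.38677978515625, 258.6037902832031), (41.208168029785156, 21.016162872314453), 74.05460357666016)
[[412.62265 241.67924]
 [432.83017 235.90567]
 [444.1509  275.52832]
 [423.9434  281.3019 ]]
[[ 0.4959 -0.2262  0.03  ]
 [ 0.5117 -0.2804  0.03  ]
 [ 0.4074 -0.308   0.03  ]
 [ 0.392  -0.2543  0.03  ]]
[ 0.451771   -0.26725134  0.03      ] [np.float64(0.05647470798272069), np.float64(0.10787873216769907), np.float64(0.055870174943717966), np.float64(0.10766209047352311)]
-73.74230106078143
-165.18214575063345
106.0493382210323
15.136955262489732
FL [0.4608 0.2608 0.082 ]
FR [ 0.5008 -0.0336  0.082 ]
scL [0.4772 0.258  0.085 ]
scR [ 0.5155 -0.0262  0.085 ]
hingeL [0.6786 0.2822 0.15  ]
hingeR [ 0.7154 -0.0048  0.15  ]
gFL [0.5395 0.276  0.3   ]
gFR [ 0.5786 -0.0229  0.3   ]
corner [0.6251 0.1596 0.057 ]
fenceR [0.6451 0.0653 0.057 ]
sideend [0.6065 0.1621 0.057 ]
```

```bash
cat >> h.py <<'E'
from scipy.spatial.transform import Rotation as Ro
def cur():
    s=get_state(); return s['eef_pos'],Ro.from_euler('xyz',s['ee_rot']).as_matrix(),s
def toolR(yaw,slant,sgn=1,jaw='y'):
    c,s_=np.cos(yaw),np.sin(yaw)
    x=np.array([np.sin(slant)*c,np.sin(slant)*s_,-np.cos(slant)])
    l=np.array([-s_,c,0])
    z=sgn*l if jaw=='y' else sgn*np.cross(x,l)
    return np.stack([x,np.cross(z,x),z],1)
def delta(p,R=None):
    """p: TCP target"""
    p0,R0,s=cur()
    if R is None:R=R0
    d=R0.T@(np.array(p)-p0); w=Ro.from_matrix(R0.T@R).as_rotvec()
    print('shift',np.round(d,4),'turn',np.round(w,4),'deg',round(float(np.degrees(np.linalg.norm(w))),1)); return d,w
def graspR(p,R,back=tcp_to_grasp): return np.array(p)+R[:,0]*back
E
python3 - <<'E'
from h import *
p,R,s=cur(); print(R.round(3))
yaw=np.radians(15.2)
for sg in (1,-1):
    T=toolR(yaw,np.radians(35),sg); delta(graspR([.452,-.267,.024],T)-T[:,0]*.12,T)
E
```

```text
[[-0.001 -0.897 -0.443]
 [ 0.001 -0.443  0.897]
 [-1.     0.     0.001]]
shift [ 0.1192 -0.2301  0.2461] turn [ 0.187   0.0603 -0.6092] deg 36.7
shift [ 0.1192 -0.2301  0.2461] turn [-2.8193  0.8893  0.088 ] deg 169.5
```

```bash
python3 -m crank '[[0.03,-0.05,0.05,0.03,0.01,-0.1,1],[0.12,-0.23,0.246,0.187,0.06,-0.609,1],[0.12,-0.23,0.246,0.187,0.06,-0.609,1],[0.12,-0.23,0.246,0.187,0.06,-0.609,1],[0.12,-0.23,0.246,0.187,0.06,-0.609,1],[0.12,-0.23,0.246,0.187,0.06,-0.609,1],[0.12,-0.23,0.246,0.187,0.06,-0.609,1],[0.12,-0.23,0.246,0.187,0.06,-0.609,1]]' 25
python3 - <<'E'
from h import *
s=get_state(); print(s['q'].round(3),s['force'],s['qd'].round(3))
f=grab_frame('wrist'); save('wrist1',f)
print(proj(f,[.452,-.267,.03]))
f=grab_frame('scene'); save('scene1',f)
E
```

```text
t: 1.15
eef_pos: [0.3965, -0.2831, 0.1069]
ee_rot: [-1.574, 0.96, 0.264]
force: [-0.2, -0.4, -1.1]
width: 0.0876
[-0.709  0.109 -0.514 -0.783 -0.737 -0.056] [-0.19617666 -0.43948423 -1.09807368] [-0.018  0.007  0.014  0.001 -0.     0.001]
[318.2946873  201.06292493]
```

View pics/wrist1.png

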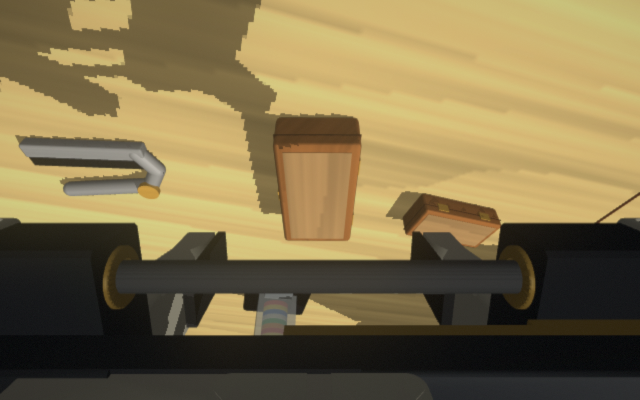

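View pics/scene1.png

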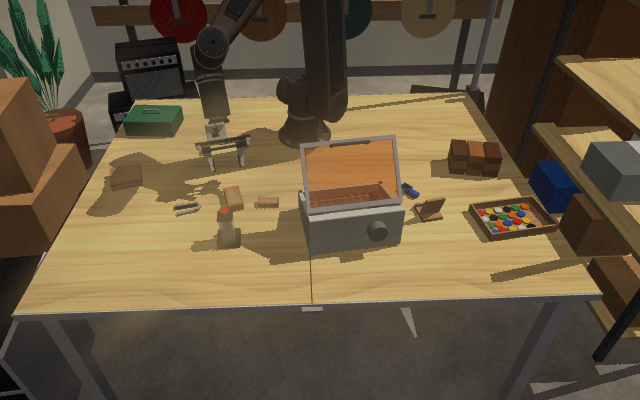

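The wrist view shows the box top face with corners near (275,140), (360,140), (351,240) and (284,240). The smaller box sits at (452,220), clear of the fingers' path. I refine the pose from this view.

```bash
python3 - <<'E'
from h import *
f=load('wrist1'); im=cv2.cvtColor(f['pixels'],cv2.COLOR_RGB2BGR)
cv2.imwrite('pics/c4.png',cv2.resize(im[100:260,240:400],None,fx=3.7,fy=3.7,interpolation=cv2.INTER_CUBIC))
E
```

```text
(no output)
```

View pics/c4.png

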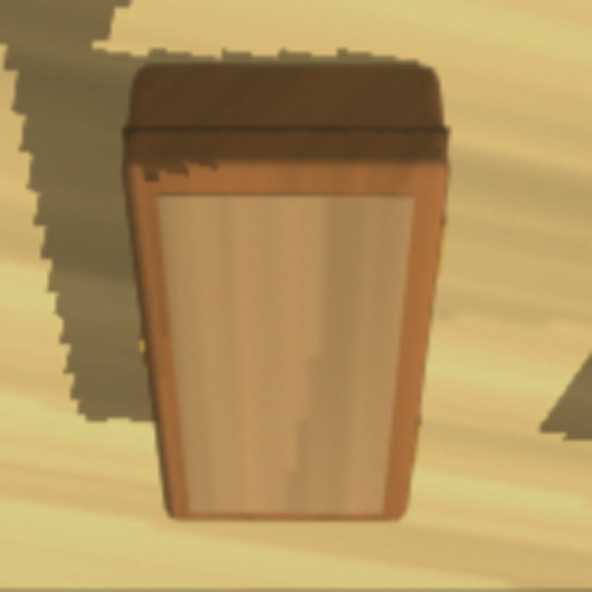

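```bash
python3 - <<'E'
from h import *
f=load('wrist1')
c=[(124,160),(448,160),(408,520),(165,520)]
W=np.array([onz(f,240+u/3.7,100+v/3.7,.03) for u,v in c]); print(W.round(4),W.mean(0).round(4))
for i in range(4):
    d=W[(i+1)%4]-W[i]; print(np.linalg.norm(d).round(4),np.degrees(np.arctan2(d[1],d[0])).round(2))
C=W.mean(0); C[2]=.024
yaw=np.radians(15.0)
T=toolR(yaw,np.radians(35),1); p=graspR(C,T); print(p); 
delta(p-T[:,0]*.04,T);delta(p,T)
E
```

```text
[[ 0.4047 -0.3087  0.03  ]
 [ 0.3903 -0.2564  0.03  ]
 [ 0.4962 -0.2266  0.03  ]
 [ 0.5112 -0.2807  0.03  ]] [ 0.4506 -0.2681  0.03  ]
0.0543 105.4
0.11 15.7
0.0562 -74.53
0.1101 -165.29
[ 0.46101542 -0.26530383  0.00859994]
shift [0.0791 0.0015 0.0011] turn [0.0039 0.0003 0.0004] deg 0.2
shift [0.1191 0.0015 0.0011] turn [0.0039 0.0003 0.0004] deg 0.2
```

```bash
python3 -m crank '[[0.04,0.0015,0.001,0.004,0,0,1],[0.08,0.0015,0.001,0.004,0,0,1],[0.105,0.0015,0.001,0.004,0,0,1],[0.119,0.0015,0.001,0.004,0,0,1],[0.119,0.0015,0.001,0.004,0,0,1],[0.119,0.0015,0.001,0.004,0,0,0.5],[0.119,0.0015,0.001,0.004,0,0,0.5],[0.119,0.0015,0.001,0.004,0,0,0.5],[0.119,0.0015,0.001,0.004,0,0,0.5]]' 25
```

```text
t: 2.38
eef_pos: [0.4609, -0.2648, 0.0089]
ee_rot: [-1.571, 0.959, 0.262]
force: [-1.8, -1.4, 5.1]
width: 0.0557
```

```bash
python3 - <<'E'
from h import *
p,R,s=cur()
delta(p+[0,0,.1])
T=toolR(np.radians(7.6),np.radians(35),1); delta(graspR([.443,.09,.19],T),T)
E
```

```text
shift [-0.0819 -0.0574 -0.    ] turn [0. 0. 0.] deg 0.0
shift [-0.0866 -0.165   0.3459] turn [0.1061 0.0742 0.0008] deg 7.4
```

```bash
python3 -m crank '[[-0.02,-0.014,0,0,0,0,0.5],[-0.05,-0.035,0,0,0,0,0.5],[-0.082,-0.057,0,0,0,0,0.5],[-0.087,-0.09,0.06,0.02,0.014,0,0.5],[-0.087,-0.165,0.346,0.106,0.074,0,0.5],[-0.087,-0.165,0.346,0.106,0.074,0,0.5],[-0.087,-0.165,0.346,0.106,0.074,0,0.5],[-0.087,-0.165,0.346,0.106,0.074,0,0.5],[-0.087,-0.165,0.346,0.106,0.074,0,0.5],[-0.087,-0.165,0.346,0.106,0.074,0,0.5]]' 25
python3 - <<'E'
from h import *
s=get_state(); print(s['q'].round(3),s['qd'].round(3))
for n in ['wrist','scene','top']: f=grab_frame(n); save(n+'2',f)
E
```

```text
t: 3.62
eef_pos: [0.4733, -0.047, 0.1869]
ee_rot: [-1.493, 0.993, 0.225]
force: [1.4, -0.2, -1.2]
width: 0.056
[ 0.361 -0.26  -1.016  0.302 -0.252 -2.056] [ 0.861 -0.323 -0.     1.407 -0.613 -2.063]
```

View pics/wrist2.png

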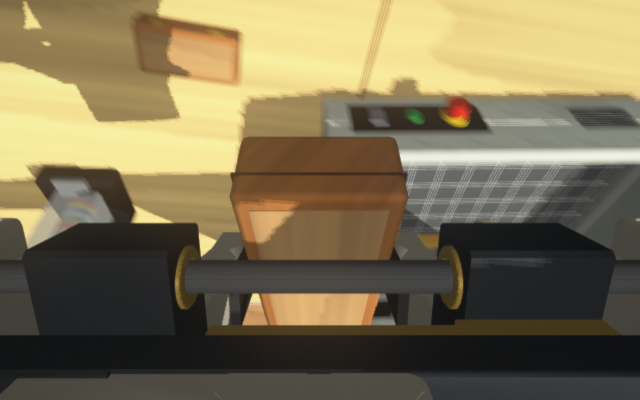

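View pics/scene2.png

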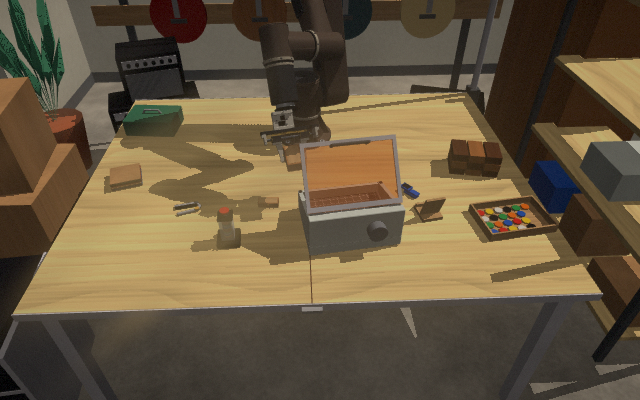

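View pics/top2.png

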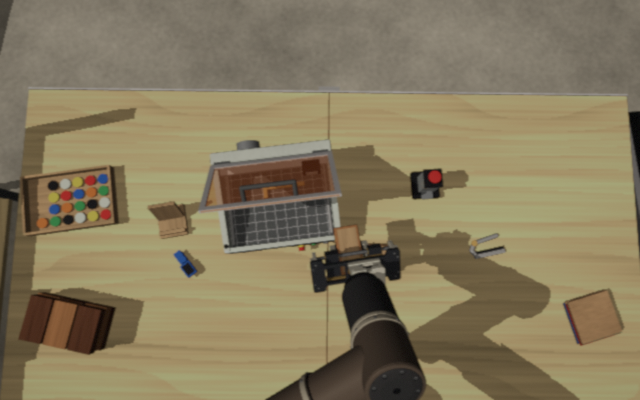

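```bash
python3 -m crank '[[0,0,0,0,0,0,0.5],[0,0,0,0,0,0,0.5],[0,0,0,0,0,0,0.5]]'; python3 - <<'E'
from h import *
s=get_state(); print(s['q'].round(3),s['qd'].round(3))
a=load('top0')['pixels'].astype(float); b=load('top2')['pixels'].astype(float)
im=((a+b)/2)[170:205,235:325]
lo=im.min((0,1));hi=im.max((0,1)); im=((im-lo)/(hi-lo)*255).astype(np.uint8)
c=cv2.resize(cv2.cvtColor(im,cv2.COLOR_RGB2BGR),None,fx=8.8,fy=8.8,interpolation=cv2.INTER_CUBIC)
cv2.imwrite('pics/c5.png',c)
f=grab_frame('wrist'); save('wrist3',f)
E
```

```text
t: 4.15
eef_pos: [0.4727, -0.0492, 0.185]
ee_rot: [-1.494, 0.995, 0.223]
force: [0.1, 0.3, -0.5]
width: 0.0561
[ 0.356 -0.257 -1.017  0.297 -0.25  -2.047] [ 0.001  0.001  0.001  0.003  0.    -0.004]
```

View pics/c5.png

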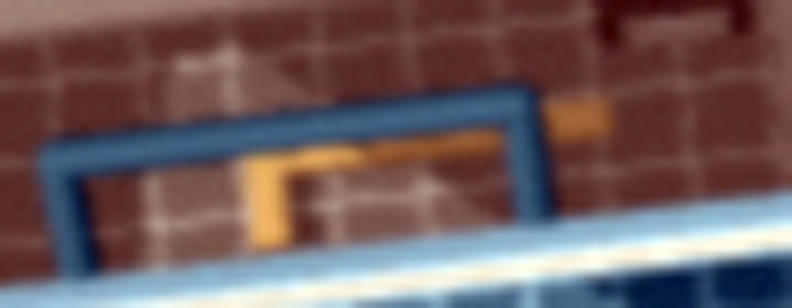

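View pics/wrist3.png

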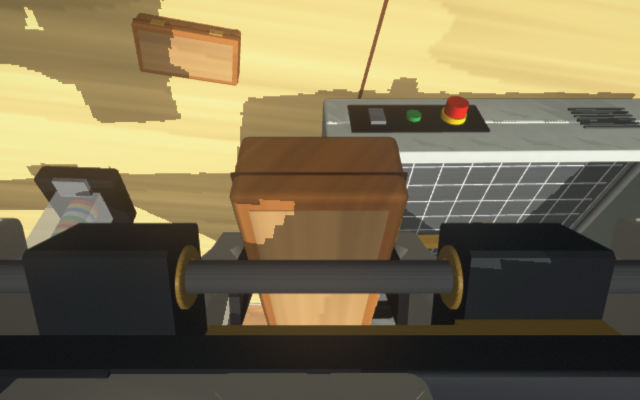

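```bash
python3 - <<'E'
from h import *
for n in ['top0']:
    f=load(n); P=cv2.GaussianBlur(f['pixels'],(1,1),0).astype(float)
    S=P[...,0]-P[...,2]; L=P.sum(2)
    out=[];inn=[]
    for u in list(range(232,292))+list(range(322,336)):
        ve=252-(u-226)*0.128
        col=S[int(ve)-5:int(ve)+8,u]; g=np.diff(col); i=g.argmax()
        w=np.clip(g[max(i-1,0):i+2],0,None); 
        out.append((u,int(ve)-5+(np.arange(max(i-1,0),max(i-1,0)+len(w))*w).sum()/w.sum()+.5))
    out=np.array(out)
    for _ in range(3):
        k=np.polyfit(out[:,0],out[:,1],1); r=np.abs(np.polyval(k,out[:,0])-out[:,1]); out=out[r<max(.6,2*np.median(r))]
    print(k,len(out),r.mean())
    a=onz(f,230,np.polyval(k,230),.08);b=onz(f,338,np.polyval(k,338),.08); d=a-b
    print(a,b,'yaw',np.degrees(np.arctan2(-d[0],d[1])))
c=onz(f,235+289/8.8,170+178/8.8,.045); e=onz(f,235+610/8.8,170+136/8.8,.045); print('corner',c,'fence end',e,np.linalg.norm(c-e)); d=c-e; print(np.degrees(np.arctan2(-d[0],d[1])))
print('cam',ray(f,0,0)[0])
# corner dist from front edge
yaw=np.radians(7.55); ex=np.array([np.cos(yaw),np.sin(yaw)])
print('x of corner from front edge',ex@(c-a)[:2])
E
```

```text
[-1.22362283e-01  2.81576841e+02] 69 0.11149175525737143
[0.45942967 0.24898016 0.08      ] [ 0.49525774 -0.02578521  0.08      ] yaw 7.429174135131071
corner [0.62871624 0.16036477 0.045     ] fence end [0.64247783 0.06343104 0.045     ] 0.09790571831614149
8.080226933275744
cam [0.42135662 0.01878965 1.34401461]
x of corner from front edge 0.15617566217652099
```

```bash
cat >> h.py <<'E'
YAW=np.radians(7.5)
C0=np.array([.6287,.1604,.045])
def eng(v,yaw=YAW):
    c,s=np.cos(yaw),np.sin(yaw); return C0+np.array([c*v[0]-s*v[1],s*v[0]+c*v[1],v[2]])
E
python3 - <<'E'
from h import *
T=toolR(YAW,np.radians(35),1)
delta(graspR(eng([-.10,-.042,.145]),T),T)
E
```

```text
shift [ 0.0663 -0.0722  0.1422] turn [-0.0002  0.0499 -0.0368] deg 3.6
```

```bash
python3 -m crank '[[0.02,-0.022,0.042,0,0.015,-0.011,0.5],[0.04,-0.043,0.085,0,0.03,-0.022,0.5],[0.055,-0.06,0.12,0,0.04,-0.03,0.5],[0.066,-0.072,0.142,0,0.05,-0.037,0.5],[0.066,-0.072,0.142,0,0.05,-0.037,0.5],[0.066,-0.072,0.142,0,0.05,-0.037,0.5],[0.066,-0.072,0.142,0,0.05,-0.037,0.5]]' 25
python3 - <<'E'
from h import *
s=get_state(); print(s['q'].round(3),s['qd'].round(3))
for n in ['wrist','scene','top']: f=grab_frame(n); save(n+'4',f)
T=toolR(YAW,np.radians(35),1)
delta(graspR(eng([-.07,-.038,.035]),T),T)
delta(graspR(eng([-.10,-.042,.145]),T),T)
E
```

```text
t: 5.08
eef_pos: [0.5587, 0.1068, 0.2061]
ee_rot: [-1.557, 1.01, 0.147]
force: [-0.5, -0.1, -0.8]
width: 0.056
[ 0.49  -0.093 -1.016  1.017 -0.212 -2.884] [ 0.002 -0.005 -0.     0.006  0.002 -0.007]
shift [0.1292 0.0612 0.0045] turn [ 0.0001  0.0087 -0.0494] deg 2.9
shift [0.02   0.028  0.0015] turn [ 0.0001  0.0087 -0.0494] deg 2.9
```

View pics/wrist4.png

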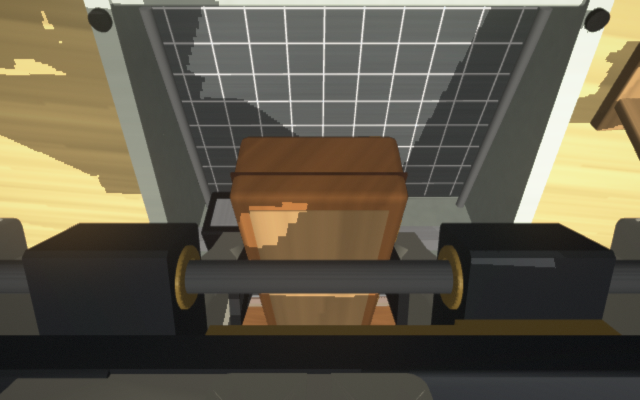

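View pics/scene4.png

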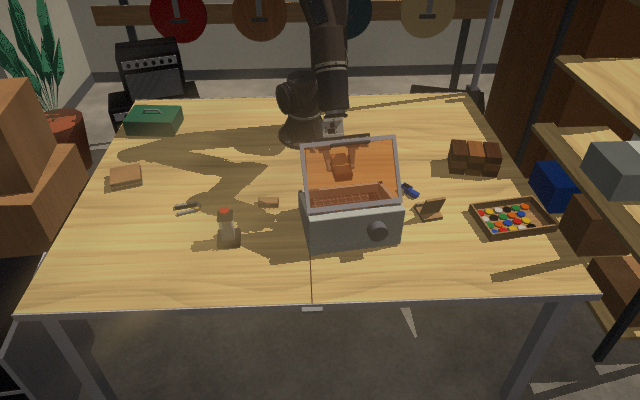

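View pics/top4.png

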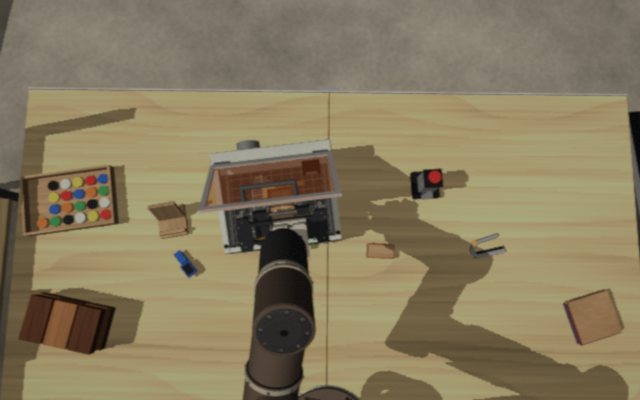

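```bash
cat > fk.py <<'E'
import numpy as np
from scipy.spatial.transform import Rotation as Ro
from scipy.optimize import least_squares
D=[([-8.23870189e-01,3.59414530e-01,1.10175579e-02,-3.7e-4,-1.22407626,-.288107926],[.29870908,-.60474295,.22558263],[0.08176339,1.56908306,2.11125073]),
([-0.709,0.109,-0.514,-0.783,-0.737,-0.056],[0.3965,-0.2831,0.1069],[-1.574,0.96,0.264]),
([0.356,-0.257,-1.017,0.297,-0.25,-2.047],[0.4727,-0.0492,0.185],[-1.494,0.995,0.223]),
([0.49,-0.093,-1.016,1.017,-0.212,-2.884],[0.5587,0.1068,0.2061],[-1.557,1.01,0.147])]
def fk(q,P):
    a,h,L1,e,L2,L3,lat,o1,o2,o3,o4,o5,o6=P
    Y=lambda t:Ro.from_euler('y',t).as_matrix(); X=lambda t:Ro.from_euler('x',t).as_matrix(); Z=lambda t:Ro.from_euler('z',t).as_matrix()
    R=Z(q[0]+o1); p=R@[a,lat,h]
    R=R@Y(q[1]+o2); p=p+R@[0,0,L1]
    R=R@Y(-q[2]+o3); p=p+R@[L2,0,e]
    R=R@X(q[3]+o4); R=R@Y(-q[4]+o5); p=p+R@[L3,0,0]
    return p,R@X(q[5]+o6)
def res(P,s6=1):
    r=[]
    for q,p,e in D:
        pp,R=fk(q,P); r+=list((pp-p)*5); r+=list(Ro.from_matrix(Ro.from_euler('xyz',e).as_matrix().T@R).as_rotvec())
    return np.array(r+list(np.array(P[7:12])*.01))
if __name__=='__main__':
    best=None
    for o6 in (0,1.57,3.14,-1.57):
      for o1 in (0,-.29):
        s=least_squares(res,[.0,.4,.4,.0,.4,.25,0,o1,0,0,0,0,o6]);
        if best is None or s.cost<best.cost: best=s
    print(best.cost, best.x.round(4)); print(res(best.x).round(3)); np.save('P.npy',best.x)
E
python3 fk.py
```

```text
2.580026466910381 [-0.7762 -0.5793  0.3119 -0.081   0.3768 -0.3395 -0.5867  1.7189  0.8863
 -2.6185 -1.4633  2.1019  2.9791]
[ 0.216 -0.028 -0.117 -0.97  -0.201  0.203 -0.027 -0.244  0.234 -0.501
  0.451  0.993 -0.145  0.003  0.022  1.519 -0.15  -0.102 -0.156 -0.071
 -0.14  -0.048 -0.168  0.276  0.017  0.009 -0.026 -0.015  0.021]
```

```bash
cat > fk.py <<'E'
import numpy as np, itertools
from scipy.spatial.transform import Rotation as Ro
from scipy.optimize import least_squares
D=[([-8.23870189e-01,3.59414530e-01,1.10175579e-02,-3.7e-4,-1.22407626,-.288107926],[.29870908,-.60474295,.22558263],[0.08176339,1.56908306,2.11125073]),
([-0.709,0.109,-0.514,-0.783,-0.737,-0.056],[0.3965,-0.2831,0.1069],[-1.574,0.96,0.264]),
([0.356,-0.257,-1.017,0.297,-0.25,-2.047],[0.4727,-0.0492,0.185],[-1.494,0.995,0.223]),
([0.49,-0.093,-1.016,1.017,-0.212,-2.884],[0.5587,0.1068,0.2061],[-1.557,1.01,0.147])]
Y=lambda t:Ro.from_euler('y',t).as_matrix(); X=lambda t:Ro.from_euler('x',t).as_matrix(); Z=lambda t:Ro.from_euler('z',t).as_matrix()
def fk(q,P,S):
    a,h,L1,e,L2,L3,lat,o1,o2,o3,o4,o5,o6=P
    R=Z(q[0]+o1); p=R@[a,lat,h]
    R=R@Y(S[0]*q[1]+o2); p=p+R@[0,0,L1]
    R=R@Y(S[1]*q[2]+o3); p=p+R@[L2,0,e]
    R=R@X(S[2]*q[3]+o4); R=R@Y(S[3]*q[4]+o5); p=p+R@[L3,0,0]
    return p,R@X(S[4]*q[5]+o6)
def res(P,S):
    r=[]
    for q,p,e in D:
        pp,R=fk(q,P,S); r+=list((pp-p)*5); r+=list(Ro.from_matrix(Ro.from_euler('xyz',e).as_matrix().T@R).as_rotvec())
    return np.array(r+list(np.array(P[7:12])*.003))
if __name__=='__main__':
    L=[]
    for S in itertools.product((1,),(1,-1),(1,-1),(1,-1),(1,-1)):
      for o6 in (0,1.57,3.14,-1.57):
        for o1 in (0,-.29):
          s=least_squares(res,[.0,.4,.4,.0,.4,.25,0,o1,0,0,0,0,o6],args=(S,),max_nfev=60); L.append((s.cost,S,s.x))
    L.sort(key=lambda t:t[0])
    for c,S,x in L[:3]: print(c,S,x.round(4))
    print(res(L[0][2],L[0][1]).round(3)); np.savez('P.npz',P=L[0][2],S=L[0][1])
E
python3 fk.py
```

```text
0.21233382872872356 (1, -1, -1, -1, -1) [ 1.1840e-01  1.8000e-03  6.7890e-01  3.4000e-02  2.2610e-01  4.4120e-01
 -2.1750e-01  2.6330e-01 -2.7200e-02 -2.0000e-02 -3.2760e-01  5.1600e-02
  3.6166e+00]
0.21233382873149007 (1, -1, -1, -1, -1) [ 1.1840e-01  1.8000e-03  6.7890e-01  3.4000e-02  2.2610e-01  4.4120e-01
 -2.1750e-01  2.6330e-01 -2.7200e-02 -2.0000e-02 -3.2760e-01  5.1600e-02
 -2.6666e+00]
0.21233382873299947 (1, -1, -1, -1, -1) [ 1.1840e-01  1.8000e-03  6.7890e-01  3.4000e-02  2.2610e-01  4.4120e-01
 -2.1750e-01  2.6330e-01 -2.7200e-02 -2.0000e-02 -3.2760e-01  5.1600e-02
  3.6166e+00]
[-0.019  0.013 -0.182  0.114  0.188  0.251  0.056 -0.001  0.359 -0.012
 -0.08   0.209 -0.001  0.124 -0.048 -0.052 -0.061 -0.051  0.015 -0.159
 -0.129 -0.049 -0.117 -0.109  0.001 -0.    -0.    -0.001  0.   ]
```

```bash
python3 -m crank '[[0.04,0.025,0.002,0,0.009,-0.025,0.5],[0.07,0.033,0.003,0,0.009,-0.049,0.5],[0.07,0.033,0.003,0,0.009,-0.049,0.5],[0.07,0.033,0.003,0,0.009,-0.049,0.5]]' 25
python3 - <<'E'
from h import *
s=get_state(); print(s['q'].round(3),s['qd'].round(3))
T=toolR(YAW,np.radians(35),1)
delta(graspR(eng([-.07,-.038,.035]),T),T)
E
```

```text
t: 5.72
eef_pos: [0.5839, 0.1122, 0.1765]
ee_rot: [-1.561, 1.04, 0.141]
force: [0.1, 0.8, -1.8]
width: 0.0557
[ 0.357 -0.    -1.016  1.265 -0.114 -3.03 ] [ 0.013 -0.011  0.     0.004  0.002 -0.   ]
shift [0.0922 0.064  0.0034] turn [-0.0011  0.0049 -0.0805] deg 4.6
```

```bash
cat > fk2.py <<'E'
import numpy as np, itertools
from fk import D,X,Y,Z,Ro,least_squares
from h import get_state
s=get_state(); D.append((s['q'],s['eef_pos'],s['ee_rot']))
def fk(q,P,S):
    a,h,L1,e,L2,L3,lat,o1,o2,o3,o4,o5,o6=P
    R=Z(q[0]+o1); p=R@[a,0,h]
    R=R@Y(S[0]*q[1]+o2); p=p+R@[0,0,L1]
    R=R@Y(S[1]*q[2]+o3); p=p+R@[L2,0,e]
    R=R@X(S[2]*q[3]+o4); p=p+R@[0,lat,0]; R=R@Y(S[3]*q[4]+o5); p=p+R@[L3,0,0]
    return p,R@X(S[4]*q[5]+o6)
def res(P,S):
    r=[]
    for q,p,e in D:
        pp,R=fk(q,P,S); r+=list((pp-p)*5); r+=list(Ro.from_matrix(Ro.from_euler('xyz',e).as_matrix().T@R).as_rotvec())
    return np.array(r+list(np.array(P[7:12])*.003))
if __name__=='__main__':
    L=[]
    for S in itertools.product((1,),(1,-1),(1,-1),(1,-1),(1,-1)):
      for o6 in (0,1.57,3.14,-1.57):
          s=least_squares(res,[.0,.4,.4,.0,.4,.25,-.19,0,0,0,0,0,o6],args=(S,),max_nfev=60); L.append((s.cost,S,s.x))
    L.sort(key=lambda t:t[0])
    for c,S,x in L[:3]: print(c,S,x.round(4))
    print(res(L[0][2],L[0][1]).round(3)); np.savez('P.npz',P=L[0][2],S=L[0][1])
E
python3 fk2.py
```

```text
6.322514148083405e-06 (1, -1, -1, -1, -1) [-1.0000e-03  2.0030e-01  6.0100e-01 -1.0000e-04  4.6450e-01  3.7820e-01
 -1.9180e-01 -2.0000e-04  1.0000e-03 -7.0000e-04  2.0000e-04 -2.0000e-04
  3.1415e+00]
6.322514148085895e-06 (1, -1, -1, -1, -1) [-1.0000e-03  2.0030e-01  6.0100e-01 -1.0000e-04  4.6450e-01  3.7820e-01
 -1.9180e-01 -2.0000e-04  1.0000e-03 -7.0000e-04  2.0000e-04 -2.0000e-04
 -3.1417e+00]
6.322514148085977e-06 (1, -1, -1, -1, -1) [-1.0000e-03  2.0030e-01  6.0100e-01 -1.0000e-04  4.6450e-01  3.7820e-01
 -1.9180e-01 -2.0000e-04  1.0000e-03 -7.0000e-04  2.0000e-04 -2.0000e-04
 -3.1417e+00]
[-0.     0.     0.     0.    -0.    -0.     0.    -0.    -0.     0.001
  0.001 -0.    -0.001 -0.    -0.001 -0.     0.     0.001  0.001  0.001
  0.002 -0.001 -0.    -0.001 -0.001 -0.001 -0.001  0.    -0.     0.
 -0.     0.    -0.     0.    -0.   ]
```

```bash
cat > ik.py <<'E'
from fk2 import fk; from h import *
from scipy.optimize import least_squares
z=np.load('P.npz'); P=z['P'];S=z['S']
lo=np.array([-3.07,-1.43,-1.02,-3.03,-3.05,-3.03]);hi=np.array([3.07,2.12,1.25,1.67,0,3.03])
def ik(p,R,seeds=60,q0=None,rng=np.random.default_rng(0)):
    def r(q):
        pp,RR=fk(q,P,S); return np.r_[(pp-p)*5,Ro.from_matrix(R.T@RR).as_rotvec()]
    out=[]
    for i in range(seeds):
        g=rng.uniform(lo,hi) if (i or q0 is None) else np.clip(q0,lo+1e-3,hi-1e-3)
        g[0]=np.clip(np.arctan2(p[1],p[0])+rng.uniform(-1.5,1.5),-3,3) if i else g[0]
        s=least_squares(r,g,bounds=(lo,hi),max_nfev=80)
        if s.cost<1e-7 and not any(np.abs(s.x-o).max()<.05 for o in out): out.append(s.x)
    return out
E
python3 - <<'E'
from ik import *
s=get_state()
for sl in (25,35,45):
  for sg in (1,-1):
    for v in ([-.11,-.042,.145],[-.09,-.042,.10],[-.07,-.038,.035],[-.055,-.028,.024]):
        T=toolR(YAW,np.radians(sl),sg)
        for q in ik(graspR(eng(v),T),T,40,s['q']): print(sl,sg,v,q.round(2))
E
```

```text
25 1 [-0.11, -0.042, 0.145] [ 0.65 -0.05 -0.92  0.6  -0.38 -2.61]
25 -1 [-0.11, -0.042, 0.145] [ 0.65 -0.05 -0.92  0.6  -0.38  0.53]
45 1 [-0.055, -0.028, 0.024] [-0.05  0.25 -0.64 -2.18 -0.16  0.75]
45 -1 [-0.055, -0.028, 0.024] [-0.05  0.25 -0.64 -2.18 -0.16 -2.39]
```

```bash
sed -i 's/max_nfev=80/max_nfev=400/' ik.py; cat > t.py <<'E'
from ik import *
s=get_state()
import sys
for sl in (20,25,30,35,40):
    for v in ([-.11,-.042,.145],[-.09,-.042,.10],[-.07,-.038,.06],[-.07,-.038,.035],[-.055,-.028,.024]):
        T=toolR(YAW,np.radians(sl),-1); p=graspR(eng(v),T)
        def r(q):
            pp,RR=fk(q,P,S); return np.r_[(pp-p)*5,Ro.from_matrix(T.T@RR).as_rotvec()]
        out=[];rng=np.random.default_rng(1)
        for i in range(60):
            x=least_squares(r,rng.uniform(lo,hi),method='lm',max_nfev=300)
            if x.cost<1e-8:
                q=(x.x+np.pi)%(2*np.pi)-np.pi
                if not any(np.abs(q-o).max()<.02 for o in out): out.append(q)
        for q in out:
            b=[f'{i+1}' for i in range(5) if q[i]<lo[i] or q[i]>hi[i]]
            if q[2]>-2 and q[1]>-1.4 and len(b)<2: print(sl,v,q.round(2),'viol',b)
E
python3 t.py
```

```text
20 [-0.11, -0.042, 0.145] [ 0.67 -0.02 -0.78  0.35 -0.53  0.75] viol []
20 [-0.09, -0.042, 0.1] [ 0.62  0.08 -0.83  0.45 -0.38  0.69] viol []
20 [-0.07, -0.038, 0.06] [ 0.56  0.17 -0.9   0.67 -0.23  0.51] viol []
25 [-0.11, -0.042, 0.145] [ 0.65 -0.05 -0.92  0.6  -0.38  0.53] viol []
25 [-0.09, -0.042, 0.1] [ 0.46  0.04 -1.03  1.05 -0.16  0.23] viol ['3']
30 [-0.11, -0.042, 0.145] [ 0.42 -0.08 -1.09  1.21 -0.15  0.11] viol ['3']
35 [-0.07, -0.038, 0.035] [-0.08  2.06 -1.96 -2.22 -2.99 -0.48] viol ['3']
40 [-0.11, -0.042, 0.145] [-0.28  1.71 -2.   -2.49 -2.71 -0.64] viol ['3']
40 [-0.09, -0.042, 0.1] [-0.2   1.86 -1.95 -2.38 -2.83 -0.57] viol ['3']
40 [-0.07, -0.038, 0.06] [-0.07  2.02 -1.91 -2.16 -2.99 -0.44] viol ['3']
```

```bash
cat > t2.py <<'E'
from ik import *
# analytic-ish: scan q1, find solutions: for given q1, wrist geometry -> use lm with many seeds near plausible
def sols(p,T,n=150,seed=1):
    def r(q):
        pp,RR=fk(q,P,S); return np.r_[(pp-p)*5,Ro.from_matrix(T.T@RR).as_rotvec()]
    out=[];rng=np.random.default_rng(seed)
    l=np.array([-.8,-.8,-1.2,-3,-1.5,-3]);h=np.array([1.2,1,.5,1.7,0,3])
    for i in range(n):
        x=least_squares(r,rng.uniform(l,h),method='lm',max_nfev=250)
        if x.cost<1e-8:
            q=(x.x+np.pi)%(2*np.pi)-np.pi
            if not any(np.abs(q-o).max()<.02 for o in out): out.append(q)
    return [q for q in out if q[2]>-1.6 and q[2]<1.6 and abs(q[1])<1.6 and q[4]<0]
if __name__=='__main__':
  for v in ([-.11,-.042,.145],[-.09,-.042,.10],[-.055,-.028,.024]):
   for sl in (15,25,30,35,40,45):
    T=toolR(YAW,np.radians(sl),1); p=graspR(eng(v),T)
    for q in sols(p,T): print(sl,v,q.round(2), [i+1 for i in range(6) if q[i]<lo[i] or q[i]>hi[i]])
E
python3 t2.py
```

```text
15 [-0.11, -0.042, 0.145] [ 0.65  0.03 -0.66  0.21 -0.67 -2.24] []
25 [-0.11, -0.042, 0.145] [ 0.65 -0.05 -0.92  0.6  -0.38 -2.61] []
30 [-0.11, -0.042, 0.145] [ 0.42 -0.08 -1.09  1.21 -0.15 -3.03] [3]
15 [-0.09, -0.042, 0.1] [ 0.62  0.12 -0.69  0.24 -0.54 -2.25] []
25 [-0.09, -0.042, 0.1] [ 0.46  0.04 -1.03  1.05 -0.16 -2.91] [3]
15 [-0.055, -0.028, 0.024] [ 0.6   0.28 -0.74  0.37 -0.33 -2.37] []
45 [-0.055, -0.028, 0.024] [-0.05  0.25 -0.64 -2.18 -0.16  0.75] []
```

```bash
cat > t3.py <<'E'
from ik import *
rng=np.random.default_rng(2)
v=[-.055,-.028,.024]
for sl in (20,25,30,35,40,45):
    T=toolR(YAW,np.radians(sl),1); p=graspR(eng(v),T)
    def r(q):
        pp,RR=fk(q,P,S); return np.r_[(pp-p)*5,Ro.from_matrix(T.T@RR).as_rotvec()]
    out=[];bc=9
    for i in range(150):
        x=least_squares(r,rng.uniform(-3,3,6),method='lm',max_nfev=400)
        bc=min(bc,x.cost)
        if x.cost<1e-8:
            q=(x.x+np.pi)%(2*np.pi)-np.pi
            if not any(np.abs(np.angle(np.exp(1j*(q-o)))).max()<.02 for o in out): out.append(q)
    print(sl,bc)
    for q in out: print('   ',q.round(2),[i+1 for i in range(6) if q[i]<lo[i] or q[i]>hi[i]])
    # bounded best
    b=min((least_squares(r,rng.uniform(lo,hi),bounds=(lo,hi),max_nfev=300) for i in range(25)),key=lambda s:s.cost)
    print('  bounded',b.cost,b.x.round(2),r(b.x).round(3))
E
python3 t3.py
```

```text
20 4.963029567877458e-32
    [-0.15  2.   -2.62  2.76  2.88  1.47] [3, 4, 5]
    [-2.6  -2.03 -0.93  2.38  2.94 -2.7 ] [2, 4, 5]
    [ 0.53  2.03 -2.22 -0.77  2.95 -2.71] [3, 5]
    [-0.1   2.02 -2.25 -2.5  -3.01  2.42] [3]
    [-2.54 -2.01 -0.47 -2.63 -2.82 -1.53] [2]
    [ 2.99 -2.   -0.52 -0.38  2.88  1.47] [2, 5]
    [ 3.04 -2.02 -0.9   0.63 -3.01  2.42] [2]
    [ 0.6   2.01 -2.68  0.51 -2.82 -1.53] [3]
  bounded 6.501741720818622e-05 [ 0.2   0.24 -1.    1.67 -0.02  2.98] [0.001 0.    0.003 0.    0.002 0.011]
25 1.3138566713639556e-32
    [ 0.62  2.02 -2.63  0.56 -2.76 -1.49] [3]
    [ 2.98 -2.01 -0.58 -0.42  2.83  1.44] [2, 5]
    [-0.17  2.01 -2.57  2.72  2.83  1.44] [3, 4, 5]
    [ 3.06 -2.04 -1.    0.75 -3.01  2.51] [2]
    [-0.08  2.04 -2.15 -2.38 -3.01  2.52] [3]
    [-2.62 -2.06 -1.02  2.24  2.94 -2.81] [2, 3, 4, 5]
    [ 0.51  2.06 -2.12 -0.91  2.94 -2.82] [3, 5]
    [-2.52 -2.02 -0.52 -2.58 -2.76 -1.49] [2]
  bounded 0.0042298867227821835 [ 0.21  0.23 -1.    1.67 -0.04  2.97] [0.006 0.003 0.027 0.    0.014 0.086]
30 3.050042548349363e-32
    [-2.5  -2.04 -0.57 -2.53 -2.7
[... 1160 characters left out ...]
08 -2.47  0.68 -2.57 -1.42] [3]
    [-0.21  2.06 -2.4   2.63  2.68  1.37] [3, 4, 5]
  bounded 0.002162018478360231 [-0.03  0.25 -0.63 -2.24 -0.09  0.79] [-0.004  0.008 -0.017  0.     0.039 -0.049]
45 1.4775841337845931e-33
    [ 0.72  2.11 -2.42  0.71 -2.5  -1.4 ] [3]
    [ 3.08 -0.25 -2.5   0.94 -0.17  0.77] [1, 3]
    [-2.94 -0.24 -2.6   1.43  0.05  0.09] [3, 5]
    [-0.23  2.08 -2.34  2.61  2.62  1.36] [3, 4, 5]
    [-2.42 -2.11 -0.73 -2.42 -2.5  -1.4 ] [2]
    [ 2.91 -2.08 -0.81 -0.54  2.63  1.36] [2, 5]
    [-0.05  0.25 -0.64 -2.18 -0.16  0.75] []
    [ 0.19  0.24 -0.54 -1.73  0.04  0.12] [5]
  bounded 5.846968613775002e-26 [-0.05  0.25 -0.64 -2.18 -0.16  0.75] [ 0. -0.  0.  0. -0.  0.]
```

```bash
cat > t4.py <<'E'
from ik import *
rng=np.random.default_rng(2)
def best(p,T,q0s,n=6):
    def r(q):
        pp,RR=fk(q,P,S); return np.r_[(pp-p)*5,Ro.from_matrix(T.T@RR).as_rotvec()]
    c=[least_squares(r,np.clip(q0,lo+1e-3,hi-1e-3),bounds=(lo,hi),max_nfev=200) for q0 in list(q0s)+[rng.uniform([-.5,-.5,-1,-3,-1,-3],[.8,.6,0,1.6,-.05,3]) for _ in range(n)]]
    return min(c,key=lambda s:s.cost)
if __name__=='__main__':
  A=[-.05,.25,-.64,-2.18,-.16,.75]
  for sl in (45,50,55,60):
   for v in ([-.055,-.028,.024],[-.06,-.035,.04],[-.06,-.035,.08],[-.08,-.035,.08],[-.12,-.035,.08],[-.16,-.035,.08],[-.2,-.035,.08]):
    T=toolR(YAW,np.radians(sl),1); b=best(graspR(eng(v),T),T,[A,[-.05,.25,-.64,-2.18,-.16,-2.39]])
    print(sl,v,'OK' if b.cost<1e-8 else round(b.cost,5),b.x.round(2))
E
python3 t4.py
```

```text
45 [-0.055, -0.028, 0.024] OK [-0.05  0.25 -0.64 -2.18 -0.16  0.75]
45 [-0.06, -0.035, 0.04] 0.00018 [ 0.06  0.2  -0.58 -1.93 -0.05  0.41]
45 [-0.06, -0.035, 0.08] 0.00301 [ 0.04  0.13 -0.61 -2.03 -0.04  0.52]
45 [-0.08, -0.035, 0.08] 0.00281 [ 0.05  0.1  -0.63 -1.98 -0.03  0.46]
45 [-0.12, -0.035, 0.08] 0.00255 [ 0.08  0.04 -0.69 -1.91 -0.01  0.37]
45 [-0.16, -0.035, 0.08] 0.00255 [ 0.1  -0.02 -0.75 -1.87 -0.    0.32]
45 [-0.2, -0.035, 0.08] 0.0029 [ 0.11 -0.09 -0.81 -1.86 -0.    0.31]
50 [-0.055, -0.028, 0.024] OK [-0.24  0.33 -0.84 -2.54 -0.51  1.28]
50 [-0.06, -0.035, 0.04] OK [-0.22  0.26 -0.79 -2.43 -0.41  1.13]
50 [-0.06, -0.035, 0.08] 0.0 [ 0.1   0.12 -0.58 -1.84 -0.02  0.29]
50 [-0.08, -0.035, 0.08] OK [ 0.04  0.09 -0.63 -1.93 -0.07  0.41]
50 [-0.12, -0.035, 0.08] OK [-0.    0.03 -0.71 -1.97 -0.11  0.48]
50 [-0.16, -0.035, 0.08] OK [ 0.02 -0.04 -0.77 -1.92 -0.09  0.43]
50 [-0.2, -0.035, 0.08] 0.0 [ 0.13 -0.11 -0.81 -1.79 -0.    0.22]
55 [-0.055, -0.028, 0.024] OK [-0.3   0.42 -0.95 -2.63 -0.78  1.45]
55 [-0.06, -0.035, 0.04] OK [-0.31  0.35 -0.92 -2.56 -0.69  1.37]
55 [-0.06, -0.035, 0.08] OK [-0.24  0.19 -0.81 -2.42 -0.46  1.12]
55 [-0.08, -0.035, 0.08] OK [-0.26  0.16 -0.85 -2.4  -0.47  1.11]
55 [-0.12, -0.035, 0.08] OK [-0.3   0.1  -0.91 -2.34 -0.49  1.09]
55 [-0.16, -0.035, 0.08] OK [-0.33  0.04 -0.96 -2.26 -0.49  1.03]
55 [-0.2, -0.035, 0.08] OK [-0.35 -0.05 -0.99 -2.16 -0.47  0.93]
60 [-0.055, -0.028, 0.024] 0.0 [-0.34  0.54 -1.02 -2.66 -1.04  1.57]
60 [-0.06, -0.035, 0.04] OK [-0.36  0.47 -1.   -2.62 -0.96  1.51]
60 [-0.06, -0.035, 0.08] OK [-0.32  0.28 -0.93 -2.54 -0.74  1.34]
60 [-0.08, -0.035, 0.08] OK [-0.35  0.26 -0.97 -2.51 -0.76  1.34]
60 [-0.12, -0.035, 0.08] 4e-05 [-0.42  0.22 -1.02 -2.43 -0.77  1.32]
60 [-0.16, -0.035, 0.08] 0.00063 [-0.44  0.11 -1.02 -2.28 -0.68  1.17]
60 [-0.2, -0.035, 0.08] 0.00141 [-0.44 -0.02 -1.02 -2.14 -0.6   0.99]
```

```bash
python3 - <<'E'
from h import *
print(1)
T=toolR(np.radians(15.1),np.radians(35),1)
delta([.5587,.1068,.215],T)
delta([.48,-.10,.20],T)
delta([.461,-.265,.11],T)
from t4 import *
# candidates for re-pick at 47, at original spot
for yaw in (15,5,25,30):
  for sl in (47,):
    T=toolR(np.radians(yaw),np.radians(sl),1)
    for z in (.025,.13): 
        b=best(graspR([.451,-.267,z],T),T,[[-.7,.1,-.5,-.8,-.7,0]]); print(yaw,sl,z,b.cost<1e-8,b.cost,b.x.round(2))
E
```

```text
1
shift [-0.0462  0.0027 -0.0018] turn [-0.1127 -0.0667 -0.0801] deg 8.8
shift [-0.0874  0.1007 -0.1965] turn [-0.1127 -0.0667 -0.0801] deg 8.8
shift [-0.031   0.1809 -0.3579] turn [-0.1127 -0.0667 -0.0801] deg 8.8
15 47 0.025 True 4.5168446425707136e-30 [-0.9   0.42 -0.49 -1.29 -0.77  0.62]
15 47 0.13 True 6.786386698696087e-31 [-0.81  0.19 -0.46 -1.09 -0.81  0.25]
5 47 0.025 True 9.272385636062479e-31 [-0.92  0.38 -0.56 -1.43 -0.67  0.65]
5 47 0.13 True 1.2795990705679142e-30 [-0.76  0.13 -0.53 -1.15 -0.65  0.15]
25 47 0.025 True 4.699657098963892e-31 [-0.88  0.46 -0.42 -1.17 -0.88  0.63]
25 47 0.13 True 9.118939550716327e-31 [-0.83  0.25 -0.39 -1.03 -0.95  0.34]
30 47 0.025 True 2.081633029135451e-31 [-0.87  0.48 -0.38 -1.12 -0.93  0.64]
30 47 0.13 True 8.984677549223135e-31 [-0.83  0.28 -0.35 -1.   -1.02  0.37]
```

```bash
python3 -m crank '[[-0.02,0.001,0,0,0,0,0.5],[-0.046,0.003,-0.002,-0.04,-0.02,-0.03,0.5],[-0.06,0.03,-0.06,-0.11,-0.067,-0.08,0.5],[-0.075,0.065,-0.13,-0.11,-0.067,-0.08,0.5],[-0.087,0.1,-0.196,-0.11,-0.067,-0.08,0.5],[-0.087,0.1,-0.196,-0.11,-0.067,-0.08,0.5],[-0.06,0.14,-0.28,-0.113,-0.067,-0.08,0.5],[-0.031,0.181,-0.358,-0.113,-0.067,-0.08,0.5],[-0.031,0.181,-0.358,-0.113,-0.067,-0.08,0.5],[-0.031,0.181,-0.358,-0.113,-0.067,-0.08,0.5]]' 25
python3 - <<'E'
from h import *
s=get_state(); print(s['q'].round(3),s['qd'].round(3))
T=toolR(np.radians(15.1),np.radians(35),1)
delta([.461,-.265,.11],T)
E
```

```text
t: 6.98
eef_pos: [0.4689, -0.1992, 0.1404]
ee_rot: [-1.568, 0.974, 0.267]
force: [-0.3, 0.5, -1.5]
width: 0.0561
[-0.33   0.009 -0.569 -0.624 -0.571 -0.517] [-1.394  0.617  0.541 -1.154 -0.549  2.183]
shift [ 0.0112  0.0376 -0.0615] turn [ 0.      0.0018 -0.0144] deg 0.8
```

```bash
python3 -m crank '[[0.011,0.038,-0.061,0,0.002,-0.014,0.5],[0.011,0.038,-0.061,0,0.002,-0.014,0.5],[0.011,0.038,-0.061,0,0.002,-0.014,0.5]]' 25
python3 - <<'E'
from h import *
s=get_state(); print(s['q'].round(3),s['qd'].round(3))
T=toolR(np.radians(15.1),np.radians(35),1)
delta([.461,-.265,.012],T);delta([.461,-.265,.0092],T)
E
```

```text
t: 7.35
eef_pos: [0.459, -0.2662, 0.1086]
ee_rot: [-1.569, 0.965, 0.26]
force: [0.5, 0.7, -2.5]
width: 0.0559
[-0.558  0.136 -0.483 -0.753 -0.654 -0.214] [ 0.053 -0.038 -0.017  0.013  0.005 -0.024]
shift [0.0806 0.0532 0.0005] turn [-0.0051 -0.002  -0.0048] deg 0.4
shift [0.0829 0.0548 0.0005] turn [-0.0051 -0.002  -0.0048] deg 0.4
```

```bash
python3 -m crank '[[0.03,0.02,0,-0.005,-0.002,-0.005,0.5],[0.06,0.04,0,-0.005,-0.002,-0.005,0.5],[0.075,0.05,0.0005,-0.005,-0.002,-0.005,0.5],[0.081,0.0535,0.0005,-0.005,-0.002,-0.005,0.5],[0.0825,0.0545,0.0005,-0.005,-0.002,-0.005,0.5],[0.0825,0.0545,0.0005,-0.005,-0.002,-0.005,0.5]]' 25
python3 - <<'E'
from h import *
s=get_state(); print(s['q'].round(3),s['force'])
E
```

```text
t: 8.1
eef_pos: [0.4618, -0.2647, 0.0111]
ee_rot: [-1.577, 0.959, 0.263]
force: [-0.1, 1.1, -0.9]
width: 0.0558
[-0.642  0.328 -0.49  -0.984 -0.573  0.142] [-0.09942801  1.05942048 -0.91397734]
```

```bash
python3 -m crank '[[0.001,0.0008,0,0,0,0,0.5],[0.002,0.0014,0,0,0,0,0.5],[0.002,0.0014,0,0,0,0,1],[0.002,0.0014,0,0,0,0,1],[0.002,0.0014,0,0,0,0,1],[-0.03,0,0,0,0,0,1],[-0.07,0,0,0,0,0,1],[-0.07,0,0,0,0,0,1],[-0.07,0,0,0,0,0,1]]' 25
python3 - <<'E'
from h import *
s=get_state(); print(s['q'].round(3),s['force'])
f=grab_frame('wrist'); save('wrist5',f)
im=cv2.cvtColor(f['pixels'],cv2.COLOR_RGB2BGR)
cv2.imwrite('pics/c6.png',cv2.resize(im[90:290,220:420],None,fx=3,fy=3,interpolation=cv2.INTER_CUBIC))
E
```

```text
t: 9.22
eef_pos: [0.4225, -0.2753, 0.0673]
ee_rot: [-1.575, 0.96, 0.263]
force: [1.2, 0.3, -0.1]
width: 0.0878
[-0.675  0.195 -0.515 -0.857 -0.659  0.015] [ 1.15987815  0.26561088 -0.12238672]
```

View pics/c6.png

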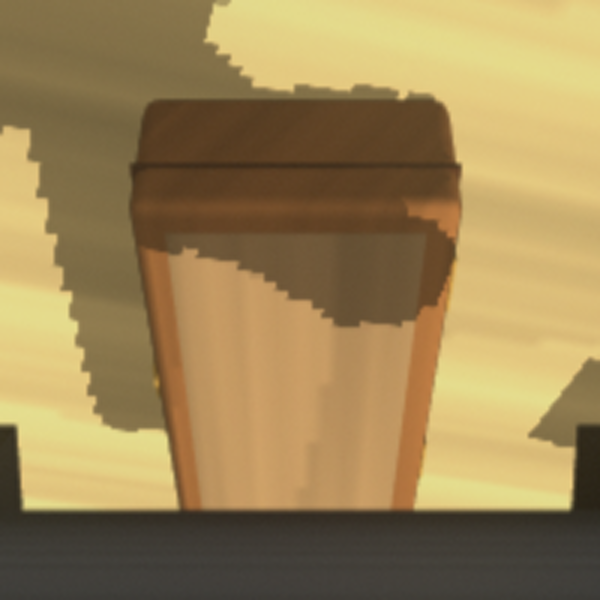

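The box lies flat again, with its near top edge at crop y≈205 from x 132 to 461. I work out the re-grip at a 47° slant.

```bash
python3 - <<'E'
from h import *
f=load('wrist5')
a=onz(f,220+132/3,90+200/3,.03); b=onz(f,220+461/3,90+200/3,.03)
print(a,b,np.linalg.norm(a-b)); d=b-a; y=np.arctan2(-d[0],d[1]); print(np.degrees(y))
m=(a+b)/2; y=np.radians(15.2); ax=np.array([np.cos(y),np.sin(y),0]); C=m+ax*.055; print('centre',C)
G=C+ax*.006; G[2]=.0255
T=toolR(y,np.radians(47),1); p=graspR(G,T); print(p)
delta(p-T[:,0]*.06,T); delta(p,T)
# lowest finger point
print(p[2]-.0095*np.sin(np.radians(47)))
E
```

```text
[ 0.40493853 -0.30681152  0.03      ] [ 0.39058013 -0.25477397  0.03      ] 0.05398212826444
15.425452680014528
centre [ 0.45083524 -0.26637234  0.03      ]
[ 0.46989378 -0.26119425  0.01267843]
shift [0.014 0.003 0.001] turn [ 0.0019 -0.0003 -0.2101] deg 12.0
shift [ 0.0727 -0.0096  0.001 ] turn [ 0.0019 -0.0003 -0.2101] deg 12.0
0.0057305706654429064
```

```bash
python3 -m crank '[[0.014,0.003,0.001,0.002,0,-0.15,1],[0.014,0.003,0.001,0.002,0,-0.21,1],[0.034,-0.001,0.001,0.002,0,-0.21,1],[0.054,-0.0055,0.001,0.002,0,-0.21,1],[0.073,-0.0096,0.001,0.002,0,-0.21,1],[0.073,-0.0096,0.001,0.002,0,-0.21,1],[0.073,-0.0096,0.001,0.002,0,-0.21,0.5],[0.073,-0.0096,0.001,0.002,0,-0.21,0.5],[0.073,-0.0096,0.001,0.002,0,-0.21,0.5],[0.073,-0.0096,0.001,0.002,0,-0.21,0.5]]' 30
python3 - <<'E'
from h import *
p,R,s=cur(); print(s['q'].round(3),s['force'],R[:,0])
E
```

```text
t: 10.52
eef_pos: [0.4701, -0.2618, 0.0134]
ee_rot: [-1.573, 0.75, 0.263]
force: [-1.2, -0.7, 1.7]
width: 0.0558
[-0.889  0.417 -0.483 -1.293 -0.769  0.617] [-1.21607847 -0.68511007  1.71038519] [ 0.70639618  0.19031315 -0.68175167]
```

```bash
cat > t5.py <<'E'
from ik import *
def track(q,wps,n=8):
    """wps: list of (graspworld,yawdeg,slantdeg); sequential"""
    g0,y0,s0=wps[0]
    for g1,y1,s1 in wps[1:]:
        for k in range(1,n+1):
            a=k/n; g=np.array(g0)*(1-a)+np.array(g1)*a; T=toolR(np.radians(y0*(1-a)+y1*a),np.radians(s0*(1-a)+s1*a),1); p=graspR(g,T)
            def r(q):
                pp,RR=fk(q,P,S); return np.r_[(pp-p)*5,Ro.from_matrix(T.T@RR).as_rotvec()]
            x=least_squares(r,np.clip(q,lo+1e-3,hi-1e-3),bounds=(lo,hi),max_nfev=100); dq=np.abs(x.x-q).max(); q=x.x
            print(round(a,2),'ok' if x.cost<1e-7 else '%.1e'%x.cost,q.round(2),round(dq,2))
        g0,y0,s0=g1,y1,s1; print('--')
    return q
E
python3 - <<'E'
from t5 import *
s=get_state(); g=s['eef_pos']-.0188*cur()[1][:,0]
track(s['q'],[(g,15,47),(g+[0,0,.12],15,53),(eng([-.13,-.036,.10]),7.5,53),(eng([-.056,-.036,.05]),7.5,50),(eng([-.055,-.034,.030]),7.5,47),(eng([-.049,-.028,.0255]),7.5,47)],6)
E
```

```text
0.17 ok [-0.89  0.38 -0.48 -1.27 -0.79  0.57] 0.04
0.33 ok [-0.89  0.34 -0.48 -1.26 -0.81  0.54] 0.04
0.5 ok [-0.89  0.31 -0.48 -1.24 -0.83  0.5 ] 0.04
0.67 ok [-0.9   0.27 -0.47 -1.23 -0.86  0.46] 0.04
0.83 ok [-0.9   0.24 -0.46 -1.21 -0.88  0.43] 0.04
1.0 ok [-0.9   0.2  -0.46 -1.2  -0.91  0.39] 0.03
--
0.17 ok [-0.8   0.13 -0.55 -1.27 -0.8   0.37] 0.11
0.33 ok [-0.66  0.06 -0.63 -1.34 -0.68  0.33] 0.14
0.5 ok [-0.47 -0.01 -0.68 -1.42 -0.53  0.27] 0.18
0.67 ok [-0.26 -0.05 -0.72 -1.51 -0.34  0.21] 0.22
0.83 ok [-0.07 -0.05 -0.72 -1.66 -0.18  0.22] 0.19
1.0 ok [-0.08 -0.02 -0.76 -2.04 -0.19  0.61] 0.39
--
0.17 ok [-0.12  0.02 -0.77 -2.11 -0.23  0.71] 0.1
0.33 ok [-0.15  0.07 -0.77 -2.18 -0.27  0.8 ] 0.09
0.5 ok [-0.16  0.11 -0.77 -2.23 -0.29  0.87] 0.07
0.67 ok [-0.18  0.15 -0.76 -2.28 -0.31  0.93] 0.06
0.83 ok [-0.18  0.19 -0.75 -2.32 -0.33  0.98] 0.05
1.0 ok [-0.18  0.23 -0.74 -2.36 -0.34  1.02] 0.04
--
0.17 ok [-0.18  0.23 -0.74 -2.35 -0.33  1.02] 0.01
0.33 ok [-0.17  0.24 -0.73 -2.35 -0.32  1.01] 0.01
0.5 ok [-0.17  0.24 -0.73 -2.34 -0.31  1.  ] 0.01
0.67 ok [-0.16  0.25 -0.72 -2.34 -0.3   0.99] 0.01
0.83 ok [-0.15  0.25 -0.71 -2.33 -0.29  0.98] 0.01
1.0 ok [-0.15  0.26 -0.71 -2.32 -0.28  0.96] 0.01
--
0.17 ok [-0.15  0.26 -0.71 -2.34 -0.29  0.98] 0.02
0.33 ok [-0.15  0.26 -0.71 -2.35 -0.29  1.  ] 0.02
0.5 ok [-0.15  0.27 -0.72 -2.36 -0.3   1.01] 0.02
0.67 ok [-0.16  0.27 -0.72 -2.38 -0.3   1.03] 0.02
0.83 ok [-0.16  0.28 -0.72 -2.39 -0.31  1.04] 0.01
1.0 ok [-0.16  0.28 -0.73 -2.4  -0.32  1.06] 0.01
--
```

```bash
python3 - <<'E'
from h import *
p,R,s=cur(); g=p-.0188*R[:,0]
T=toolR(np.radians(15),np.radians(53),1); delta(graspR(g+[0,0,.12],T),T)
for k in (.25,.5,.75,1):
    y=15*(1-k)+7.5*k; T=toolR(np.radians(y),np.radians(53),1); delta(graspR((g+[0,0,.12])*(1-k)+k*eng([-.13,-.036,.10]),T),T)
E
```

```text
shift [-0.0819 -0.0897 -0.0002] turn [ 0.0033  0.0012 -0.1044] deg 6.0
shift [-0.0555 -0.1141  0.0862] turn [ 0.0244  0.0263 -0.1043] deg 6.3
shift [-0.0291 -0.1385  0.1726] turn [ 0.0454  0.0513 -0.1043] deg 7.2
shift [-0.0028 -0.1628  0.259 ] turn [ 0.0665  0.0764 -0.1042] deg 8.3
shift [ 0.0236 -0.1872  0.3454] turn [ 0.0875  0.1015 -0.1041] deg 9.7
```

```bash
python3 -m crank '[[-0.02,-0.022,0,0,0,0,0.5],[-0.05,-0.055,0,0,0,-0.05,0.5],[-0.082,-0.09,0,0.003,0.001,-0.104,0.5],[-0.07,-0.1,0.04,0.013,0.013,-0.104,0.5],[-0.055,-0.114,0.086,0.024,0.026,-0.104,0.5],[-0.042,-0.126,0.13,0.035,0.039,-0.104,0.5],[-0.029,-0.138,0.173,0.045,0.051,-0.104,0.5],[-0.015,-0.15,0.216,0.056,0.064,-0.104,0.5],[-0.003,-0.163,0.259,0.066,0.076,-0.104,0.5],[0.01,-0.175,0.302,0.077,0.089,-0.104,0.5]]' 30
python3 - <<'E'
from h import *
p,R,s=cur(); print(s['q'].round(3))
T=toolR(YAW,np.radians(53),1); delta(graspR(eng([-.13,-.036,.10]),T),T)
E
```

```text
t: 11.78
eef_pos: [0.5125, 0.0651, 0.1345]
ee_rot: [-1.571, 0.645, 0.148]
force: [1.6, 0.2, -2.1]
width: 0.0557
[-0.032 -0.051 -0.725 -1.714 -0.145  0.253]
shift [ 0.0112 -0.0074  0.0431] turn [0.0102 0.0139 0.0003] deg 1.0
```

Now I move into position over the bed, then descend.

```bash
python3 -m crank '[[0.005,-0.003,0.02,0.005,0.007,0,0.5],[0.011,-0.007,0.043,0.01,0.014,0,0.5],[0.011,-0.007,0.043,0.01,0.014,0,0.5],[0.011,-0.007,0.043,0.01,0.014,0,0.5]]' 30
python3 - <<'E'
from h import *
p,R,s=cur(); print(s['q'].round(3),s['qd'].round(3))
f=grab_frame('wrist'); save('wrist6',f)
f=grab_frame('scene'); save('scene6',f)
im=cv2.cvtColor(f['pixels'],cv2.COLOR_RGB2BGR)
cv2.imwrite('pics/c7.png',cv2.resize(im[90:260,260:440],None,fx=3.5,fy=3.5,interpolation=cv2.INTER_CUBIC))
for v,sl in (([-.09,-.036,.075],51),([-.064,-.036,.05],50),([-.055,-.034,.031],47)):
    T=toolR(YAW,np.radians(sl),1); delta(graspR(eng(v),T),T)
E
```

```text
t: 12.28
eef_pos: [0.5192, 0.107, 0.1325]
ee_rot: [-1.571, 0.647, 0.13]
force: [-0.6, 0.4, -1.5]
width: 0.0559
[-0.08  -0.019 -0.761 -2.032 -0.187  0.597] [ 0.002 -0.002  0.007  0.001 -0.004  0.005]
shift [ 0.0467 -0.0042  0.0025] turn [-0.0003 -0.0006  0.0344] deg 2.0
shift [0.0824 0.0004 0.0026] turn [-0.0003 -0.0006  0.0518] deg 3.0
shift [0.101  0.0111 0.0046] turn [-0.0003 -0.0006  0.1042] deg 6.0
```

View pics/wrist6.png

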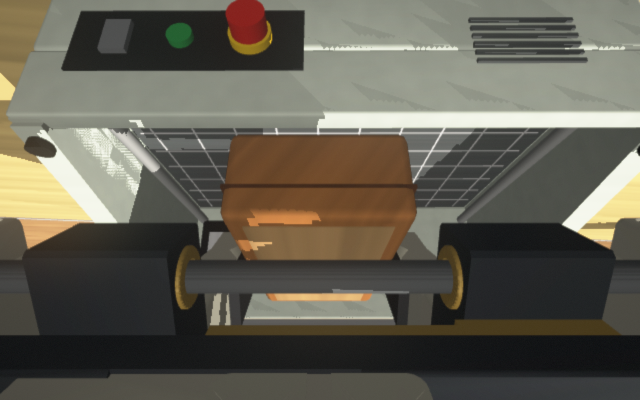

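View pics/c7.png

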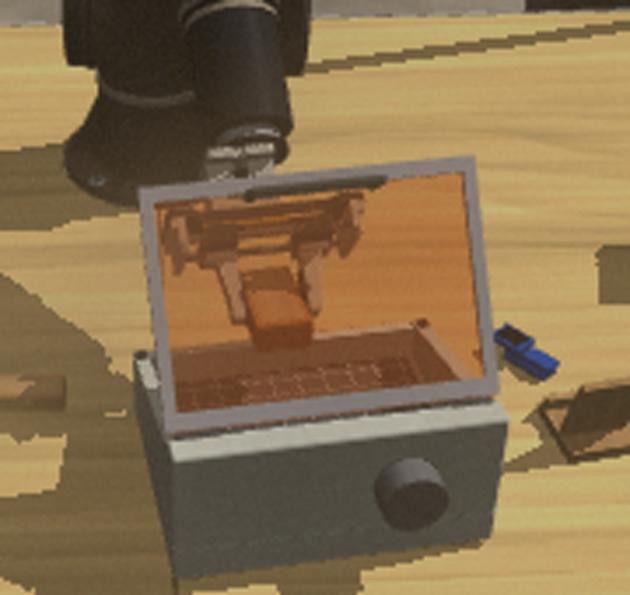

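```bash
python3 - <<'E'
from h import *
f=load('wrist6'); g=cv2.cvtColor(f['pixels'],cv2.COLOR_RGB2GRAY).astype(float)
# lower edge of front wall top: light->dark at y~127 for cols 160-220, 430-540
pts=[]
for u in list(range(165,220))+list(range(425,540)):
    c=g[118:140,u]; d=np.diff(c); i=d.argmin(); pts.append((u,118+i+.5))
pts=np.array(pts)
for _ in range(4):
    k=np.polyfit(pts[:,0],pts[:,1],1); r=abs(np.polyval(k,pts[:,0])-pts[:,1]); pts=pts[r<max(1,2*np.median(r))]
print(k,len(pts),r.max())
a=onz(f,170,np.polyval(k,170),.082); b=onz(f,540,np.polyval(k,540),.082); d=b-a; print(a,b,np.degrees(np.arctan2(-d[0],d[1])))
ex=np.array([np.cos(YAW),np.sin(YAW)]); print('inner wall edge rel corner x:', ex@(a-C0)[:2], ex@(b-C0)[:2])
E
```

```text
[3.42924622e-17 1.27500000e+02] 164 2.842170943040401e-14
[0.50117815 0.03655371 0.082     ] [0.47889236 0.20613642 0.082     ] 7.486652188785614
inner wall edge rel corner x: -0.14259606429496874 -0.14255621807630645
```

```bash
python3 -m crank '[[0.025,-0.002,0.001,0,0,0.018,0.5],[0.047,-0.004,0.0025,0,0,0.034,0.5],[0.065,-0.002,0.0025,0,0,0.043,0.5],[0.082,0,0.0026,0,0,0.052,0.5],[0.092,0.005,0.0035,0,0,0.078,0.5],[0.101,0.011,0.0046,0,0,0.104,0.5],[0.101,0.011,0.0046,0,0,0.104,0.5],[0.101,0.011,0.0046,0,0,0.104,0.5]]' 30
python3 - <<'E'
from h import *
p,R,s=cur(); print(s['q'].round(3),s['force'],np.degrees(s['ee_rot']))
f=grab_frame('top'); save('top7',f)
im=cv2.cvtColor(f['pixels'],cv2.COLOR_RGB2BGR)
cv2.imwrite('pics/c8.png',cv2.resize(im[150:220,220:350],None,fx=6,fy=6,interpolation=cv2.INTER_CUBIC))
f=grab_frame('wrist'); save('wrist7',f)
T=toolR(YAW,np.radians(47),1); delta(graspR(eng([-.055,-.034,.031]),T),T)
print('grasp in eng', p-.0188*R[:,0]-C0)
E
```

```text
t: 13.38
eef_pos: [0.5922, 0.1223, 0.0637]
ee_rot: [-1.571, 0.75, 0.131]
force: [-0.7, 0.3, -1.1]
width: 0.0556
[-0.143  0.253 -0.704 -2.318 -0.273  0.955] [-0.70752391  0.3006721  -1.10167567] [-89.99860388  42.95124978   7.5232809 ]
shift [ 0.0004  0.0004 -0.0007] turn [-0.0003 -0.0001  0.0008] deg 0.0
grasp in eng [-0.0501215  -0.03994798  0.03154471]
```

View pics/c8.png

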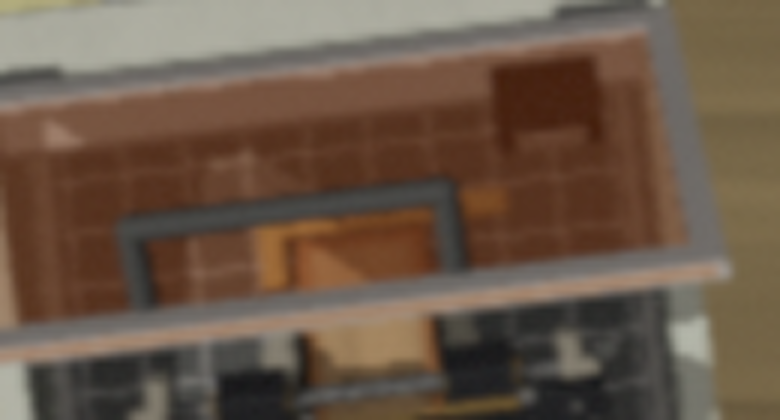

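View pics/wrist7.png

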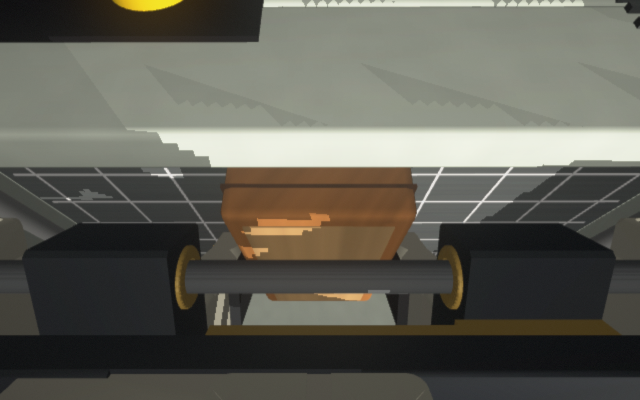

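```bash
python3 -m crank '[[0.0015,0.0016,0,0,0,0,0.5],[0.0031,0.0033,0,0,0,0,0.5],[0.0046,0.0019,0,0,0,0,0.5],[0.0060,0.0006,0,0,0,0,0.5],[0.0060,0.0006,0,0,0,0,0.5]]' 30
python3 -m crank '[[0.0007,-0.0007,0,0,0,0,0.5],[0.0015,-0.0014,0,0,0,0,0.5],[0.0015,-0.0014,0,0,0,0,0.5]]' 30
python3 -m crank '[[0.0007,-0.0007,0,0,0,0,0.5],[0.0015,-0.0014,0,0,0,0,0.5],[0.0015,-0.0014,0,0,0,0,0.5]]' 30
```

```text
t: 14.1
eef_pos: [0.5966, 0.1224, 0.0586]
ee_rot: [-1.57, 0.751, 0.131]
force: [-1.0, 0.0, 0.5]
width: 0.0558
t: 14.48
eef_pos: [0.5983, 0.1228, 0.0586]
ee_rot: [-1.57, 0.751, 0.131]
force: [0.3, -0.0, -2.1]
width: 0.0559
t: 14.85
eef_pos: [0.5984, 0.1228, 0.0584]
ee_rot: [-1.571, 0.752, 0.13]
force: [-15.1, -5.5, 13.3]
width: 0.0556
```

```bash
python3 -m crank '[[-0.0012,0.0011,0,0,0,0,0.5],[-0.0018,0.0017,0,0,0,0,0.5],[-0.0018,0.0017,0,0,0,0,0.5]]' 30
python3 -m crank '[[0,0,0.001,0,0,0,0.5],[0,0,0.002,0,0,0,0.5],[0,0,0.003,0,0,0,0.5],[0,0,0.003,0,0,0,0.5]]' 30
python3 -m crank '[[0,0,0.001,0,0,0,0.5],[0,0,0.0015,0,0,0,0.5],[0,0,0.0015,0,0,0,0.5]]' 30
```

```text
t: 15.22
eef_pos: [0.5982, 0.1226, 0.0587]
ee_rot: [-1.57, 0.75, 0.131]
force: [-0.1, 0.0, -1.7]
width: 0.0557
t: 15.72
eef_pos: [0.5975, 0.1257, 0.0586]
ee_rot: [-1.57, 0.751, 0.131]
force: [0.6, 0.1, -0.9]
width: 0.0559
t: 16.1
eef_pos: [0.5973, 0.1271, 0.0587]
ee_rot: [-1.57, 0.75, 0.131]
force: [-0.3, 0.9, -0.9]
width: 0.0559
```

```bash
python3 -m crank '[[0,0,0.001,0,0,0,0.5],[0,0,0.002,0,0,0,0.5],[0,0,0.002,0,0,0,0.5]]' 30
python3 -m crank '[[0,0,0.001,0,0,0,0.5],[0,0,0.0015,0,0,0,0.5],[0,0,0.0015,0,0,0,0.5]]' 30
python3 - <<'E'
from h import *
p,R,s=cur(); g=p-.0188*R[:,0]-C0; c,sn=np.cos(YAW),np.sin(YAW); print(c*g[0]+sn*g[1],-sn*g[0]+c*g[1],g[2])
E
```

```text
t: 16.48
eef_pos: [0.597, 0.1292, 0.0586]
ee_rot: [-1.57, 0.751, 0.131]
force: [-0.1, 0.1, -1.4]
width: 0.0559
t: 16.85
eef_pos: [0.5969, 0.1305, 0.0587]
ee_rot: [-1.57, 0.75, 0.131]
force: [1.0, -0.5, -1.5]
width: 0.0554
-0.04917146168625368 -0.02544650383610595 0.026504398604843785
```

```bash
python3 -m crank '[[0,0,0.001,0,0,0,0.5],[0,0,0.002,0,0,0,0.5],[0,0,0.002,0,0,0,0.5]]' 30
python3 - <<'E'
from h import *
f=grab_frame('top'); save('top8',f)
im=cv2.cvtColor(f['pixels'],cv2.COLOR_RGB2BGR)[170:210,240:310].astype(float)
im=np.clip((im-20)*1.6,0,255).astype(np.uint8)
cv2.imwrite('pics/c9.png',cv2.resize(im,None,fx=11,fy=11,interpolation=cv2.INTER_CUBIC))
E
```

```text
t: 17.23
eef_pos: [0.5968, 0.1308, 0.0587]
ee_rot: [-1.572, 0.752, 0.127]
force: [-3.1, -11.0, 1.2]
width: 0.0558
```

View pics/c9.png

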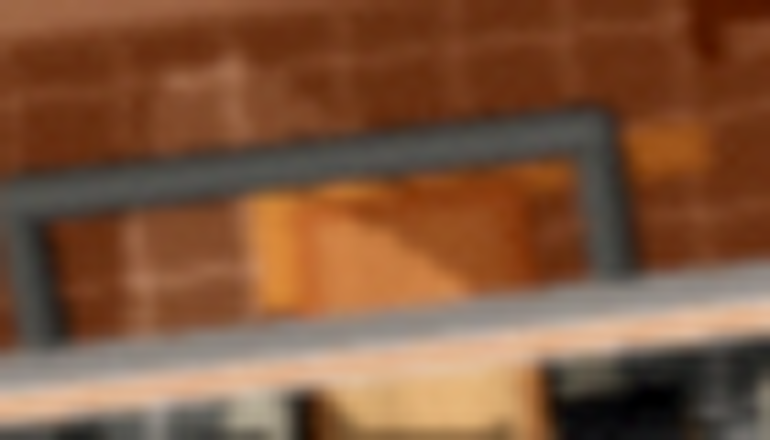

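```bash
python3 -m crank '[[0,0,-0.0012,0,0,0,0.5],[0.0005,-0.0004,-0.0012,0,0,0,0.5],[0.0009,-0.0008,-0.0012,0,0,0,0.5],[0.0012,-0.0005,-0.0012,0,0,0,0.5],[0.0012,-0.0005,-0.0012,0,0,0,0.5]]' 30
```

```text
t: 17.9
eef_pos: [0.5972, 0.1307, 0.0584]
ee_rot: [-1.572, 0.751, 0.129]
force: [-11.7, -9.7, 11.8]
width: 0.0561
```

```bash
python3 -m crank '[[-0.0003,0.0003,-0.0006,0,0,0,0.5],[-0.0003,0.0003,-0.0006,0,0,0,0.5]]' 8
python3 -m crank '[[0,0,0,0,0,0,0.66],[0,0,0,0,0,0,0.72],[0,0,0,0,0,0,0.8],[0,0,0,0,0,0,0.88]]' 8
```

```text
t: 18.15
eef_pos: [0.5973, 0.1307, 0.0584]
ee_rot: [-1.571, 0.75, 0.13]
force: [-7.6, -5.7, 6.9]
width: 0.0559
t: 18.65
eef_pos: [0.5977, 0.1311, 0.0582]
ee_rot: [-1.57, 0.75, 0.131]
force: [-0.1, -0.3, -0.6]
width: 0.0742
```

```bash
python3 -m crank '[[-0.01,0,0,0,0,0,0.88],[-0.03,0,0,0,0,0,0.88],[-0.06,0,0,0,0,0,0.88],[-0.09,0,0,0,0,0,0.88],[-0.09,0,0,0,0,0,0.88],[-0.09,0,0,0,0,0,0.88]]' 8
python3 - <<'E'
from h import *
p,R,s=cur(); print(s['q'].round(3),s['force'])
f=grab_frame('top'); save('top9',f)
im=cv2.cvtColor(f['pixels'],cv2.COLOR_RGB2BGR)[170:215,240:310].astype(float)
im=np.clip((im-20)*1.6,0,255).astype(np.uint8)
cv2.imwrite('pics/c10.png',cv2.resize(im,None,fx=11,fy=11,interpolation=cv2.INTER_CUBIC))
f=grab_frame('wrist'); save('wrist9',f)
E
```

```text
t: 19.4
eef_pos: [0.5325, 0.1261, 0.1053]
ee_rot: [-1.577, 0.725, 0.12]
force: [0.0, 0.4, -0.3]
width: 0.0772
[ 0.078  0.058 -0.681 -1.957 -0.034  0.421] [ 0.04928422  0.36348884 -0.3267028 ]
```

View pics/c10.png

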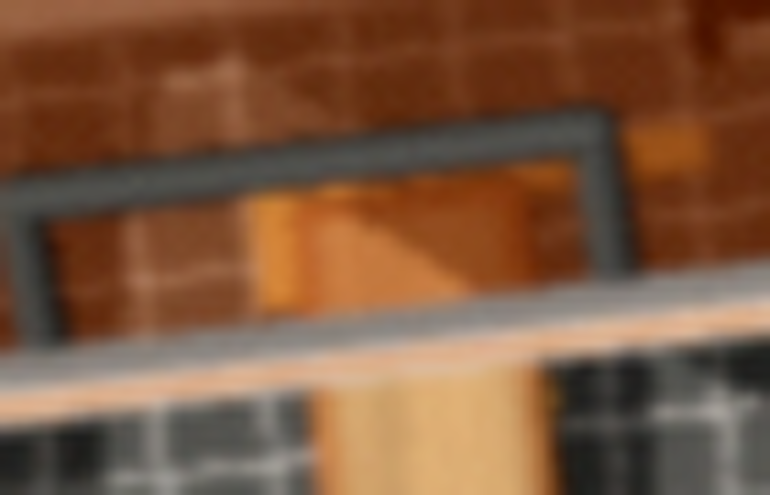

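View pics/wrist9.png

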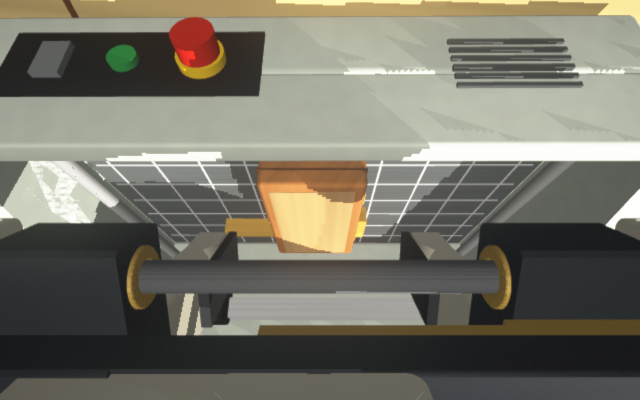

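```bash
python3 - <<'E'
from h import *
f=load('wrist9'); im=cv2.cvtColor(f['pixels'],cv2.COLOR_RGB2BGR)
cv2.imwrite('pics/c11.png',cv2.resize(im[150:265,210:410],None,fx=4,fy=4,interpolation=cv2.INTER_CUBIC))
E
```

```text
(no output)
```

View pics/c11.png

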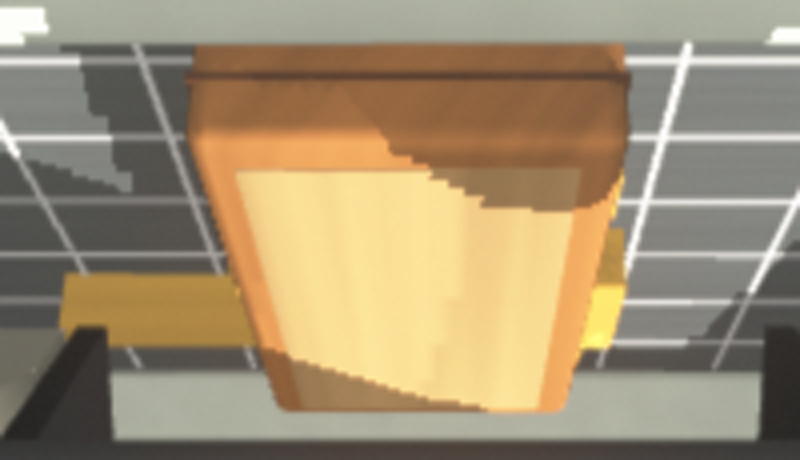

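```bash
python3 - <<'E'
from h import *
f=load('wrist9')
c=[(236,171),(581,170),(540,408),(298,408)]
W=np.array([onz(f,210+u/4,150+v/4,.075) for u,v in c]); print(W.round(4))
ang=lambda d:np.degrees(np.arctan2(d[1],d[0]))
print(ang(W[3]-W[0]),ang(W[2]-W[1]),ang(W[1]-W[0])-90, ang((W[2]+W[3]-W[0]-W[1])))
# grid lines on the bed for comparison (z=.045): horizontal line and slanted line
g=[onz(f,210+u/4,150+v/4,.045) for u,v in [(0,137),(800,138),(0,62),(800,62),(136,45),(258,368),(690,45),(600,368)]]
print(ang(g[1]-g[0])-90,ang(g[3]-g[2])-90,ang(g[5]-g[4]),ang(g[7]-g[6]))
E
```

```text
[[0.5352 0.1014 0.075 ]
 [0.529  0.1454 0.075 ]
 [0.6271 0.159  0.075 ]
 [0.6335 0.1133 0.075 ]]
6.8672578132920625 7.861042691944711 8.033922683530406 7.364156086373966
7.490594837364981 7.580527944295454 8.030744026682152 7.729558926398463
```

The box sits against the fence and the side stop. Its yaw measures about 7.4° against the engraver's 7.5°, and the brass shows on both sides without gaps. Next is the guard: I locate the handle across two views.

```bash
python3 - <<'E'
from h import *
g=load('scene0'); im=cv2.cvtColor(g['pixels'],cv2.COLOR_RGB2BGR)
cv2.imwrite('pics/c12.png',cv2.resize(im[130:215,295:410],None,fx=6.9,fy=6.9,interpolation=cv2.INTER_CUBIC))
f=load('top0'); im=cv2.cvtColor(f['pixels'],cv2.COLOR_RGB2BGR)
cv2.imwrite('pics/c13.png',cv2.resize(im[135:220,195:345],None,fx=5.3,fy=5.3,interpolation=cv2.INTER_CUBIC))
E
```

```text
(no output)
```

View pics/c12.png

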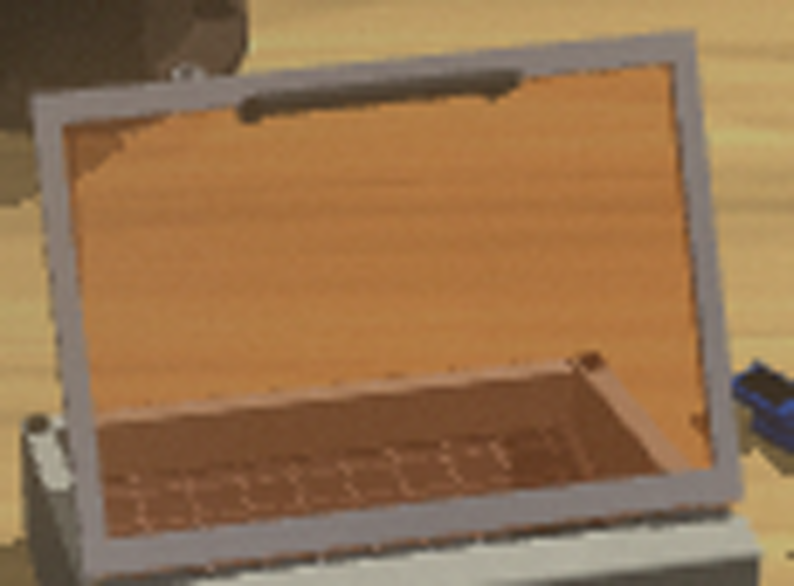

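View pics/c13.png

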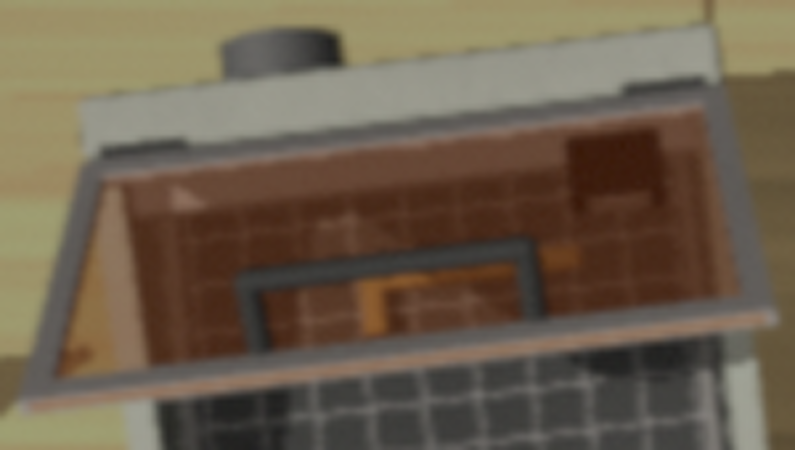

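```bash
cat >> h.py <<'E'
def tri(f,a,g,b):
    o1,d1=ray(f,*a);o2,d2=ray(g,*b); d1/=np.linalg.norm(d1);d2/=np.linalg.norm(d2)
    A=np.stack([d1,-d2],1); t=np.linalg.lstsq(A,o2-o1,rcond=None)[0]; p1=o1+t[0]*d1;p2=o2+t[1]*d2
    return (p1+p2)/2,np.linalg.norm(p1-p2)
E
python3 - <<'E'
from h import *
f=load('top0');g=load('scene0')
T=lambda u,v:(195+u/5.3,135+v/5.3); S_=lambda u,v:(295+u/6.9,130+v/6.9)
c,s=np.cos(YAW),np.sin(YAW)
for n,a,b in [('bar',(390,264),(381,93)),('barR',(535,247),(250,106)),('barL',(245,282),(512,80)),('edgeR',(773,316),(33,95)),('edgeL',(24,403),(692,31))]:
    p,e=tri(f,T(*a),g,S_(*b)); d=p-C0; print(n,p.round(4),'gap',round(e,4),'corner frame',round(c*d[0]+s*d[1],4),round(-s*d[0]+c*d[1],4),round(d[2],4))
# hinge line from top image assuming z=.15: hinge strips
for u,v in [(145,150),(665,88)]:
    p=onz(f,*T(u,v),.152); d=p-C0; print('hingestrip',p.round(4),round(c*d[0]+s*d[1],4),round(-s*d[0]+c*d[1],4))
E
```

```text
bar [0.5954 0.1297 0.3264] gap 0.0026 corner frame -0.0371 -0.0261 0.2814
barR [0.6027 0.0726 0.3263] gap 0.0024 corner frame -0.0373 -0.0837 0.2813
barL [0.5878 0.1871 0.3263] gap 0.0035 corner frame -0.0371 0.0318 0.2813
edgeR [ 0.5771 -0.0211  0.3186] gap 0.0037 corner frame -0.0749 -0.1732 0.2736
edgeL [0.54   0.2744 0.3189] gap 0.0049 corner frame -0.073 0.1246 0.2739
hingestrip [0.6777 0.2621 0.152 ] 0.0618 0.0944
hingestrip [0.7095 0.021  0.152 ] 0.0619 -0.1488
```

```bash
cat > arc.py <<'E'
from t4 import *
HX=.068
def bar(phi): e=phi-.1069; return eng([HX-.206*np.cos(e),-.026,.105+.206*np.sin(e)])
if __name__=='__main__':
  for sg in (1,-1):
    for sl in (0,10,-10):
      q=None
      for phi in (1.145,.8,.5,.25,0):
        T=toolR(YAW,np.radians(sl),sg,'x'); p=bar(phi)+T[:,0]*.011
        b=best(p,T,[q] if q is not None else [],6 if q is None else 1); q=b.x
        print(sg,sl,phi,'OK' if b.cost<1e-7 else '%.1e'%b.cost,q.round(2))
E
python3 arc.py; python3 -c "
from h import *
print(toolR(0,0,1,'x'))"
```

```text
1 0 1.145 OK [ 0.53  0.21  0.01  0.   -1.37  2.74]
1 0 0.8 OK [ 0.57  0.14 -0.18  0.   -1.25  2.7 ]
1 0 0.5 OK [ 0.6   0.12 -0.33  0.   -1.12  2.67]
1 0 0.25 OK [ 0.62  0.14 -0.43  0.   -1.01  2.66]
1 0 0 OK [ 0.62  0.19 -0.5   0.   -0.88  2.66]
1 10 1.145 OK [ 0.58  0.1  -0.17  0.08 -1.14  2.66]
1 10 0.8 OK [ 0.63  0.03 -0.36  0.1  -1.03  2.6 ]
1 10 0.5 OK [ 0.67  0.01 -0.51  0.11 -0.91  2.54]
1 10 0.25 OK [ 0.68  0.03 -0.61  0.13 -0.78  2.5 ]
1 10 0 OK [ 0.68  0.09 -0.69  0.15 -0.64  2.47]
1 -10 1.145 OK [ 0.5   0.32  0.17 -0.06 -1.58  2.78]
1 -10 0.8 OK [ 0.53  0.25 -0.03 -0.07 -1.46  2.76]
1 -10 0.5 OK [ 0.55  0.23 -0.18 -0.07 -1.33  2.75]
1 -10 0.25 OK [ 0.56  0.24 -0.27 -0.08 -1.21  2.75]
1 -10 0 OK [ 0.56  0.29 -0.33 -0.08 -1.1   2.75]
-1 0 1.145 OK [ 0.53  0.21  0.01  0.   -1.37 -0.4 ]
-1 0 0.8 OK [ 0.57  0.14 -0.18  0.   -1.25 -0.44]
-1 0 0.5 OK [ 0.6   0.12 -0.33  0.   -1.12 -0.47]
-1 0 0.25 OK [ 0.62  0.14 -0.43  0.   -1.01 -0.48]
-1 0 0 OK [ 0.62  0.19 -0.5   0.   -0.88 -0.49]
-1 10 1.145 OK [ 0.58  0.1  -0.17  0.08 -1.14 -0.48]
-1 10 0.8 OK [ 0.63  0.03 -0.36  0.1  -1.03 -0.55]
-1 10 0.5 OK [ 0.67  0.01 -0.51  0.11 -0.91 -0.6 ]
-1 10 0.25 OK [ 0.68  0.03 -0.61  0.13 -0.78 -0.64]
-1 10 0 OK [ 0.68  0.09 -0.69  0.15 -0.64 -0.67]
-1 -10 1.145 OK [ 0.5   0.32  0.17 -0.06 -1.58 -0.36]
-1 -10 0.8 OK [ 0.53  0.25 -0.03 -0.07 -1.46 -0.38]
-1 -10 0.5 OK [ 0.55  0.23 -0.18 -0.07 -1.33 -0.4 ]
-1 -10 0.25 OK [ 0.56  0.24 -0.27 -0.08 -1.21 -0.4 ]
-1 -10 0 OK [ 0.56  0.29 -0.33 -0.08 -1.1  -0.39]
[[ 0. -0.  1.]
 [ 0.  1.  0.]
 [-1.  0.  0.]]
```

```bash
python3 - <<'E'
from ik import *
p,R,s=cur(); q=s['q']
wp=[(p,R)]
W=[([.50,.11,.145],53,7.5),([.485,.0,.19],53,10),([.46,-.14,.22],50,15)]
for t,sl,y in W: wp.append((np.array(t),toolR(np.radians(y),np.radians(sl),1)))
Tv=toolR(YAW,0,-1,'x')
wp.append((np.array([.46,-.14,.36]),Tv)); wp.append((bar(1.145) if 0 else np.array([.5954,.1297,.3264+.08-.011]),Tv))
for (a,Ra),(b,Rb) in zip(wp,wp[1:]):
    w=Ro.from_matrix(Ra.T@Rb).as_rotvec()
    for k in range(1,7):
        pt=a+(b-a)*k/6; T=Ra@Ro.from_rotvec(w*k/6).as_matrix()
        def r(q):
            pp,RR=fk(q,P,S); return np.r_[(pp-pt)*5,Ro.from_matrix(T.T@RR).as_rotvec()]
        x=least_squares(r,np.clip(q,lo+1e-3,hi-1e-3),bounds=(lo,hi),max_nfev=100); dq=abs(x.x-q).max();q=x.x
        print('ok' if x.cost<1e-6 else '%.1e'%x.cost,q.round(2),round(dq,2))
    print('--',np.degrees(w).round(0))
for t,T in wp[1:4]: delta(t,T)
E
```

```text
ok [ 0.08  0.04 -0.69 -1.94 -0.03  0.4 ] 0.02
ok [ 0.1   0.01 -0.69 -1.89 -0.02  0.34] 0.06
ok [ 0.13 -0.01 -0.7  -1.85 -0.    0.28] 0.06
ok [ 0.13 -0.04 -0.71 -1.83 -0.    0.26] 0.02
2.6e-06 [ 0.13 -0.06 -0.72 -1.82 -0.    0.25] 0.02
7.1e-06 [ 0.13 -0.09 -0.73 -1.8  -0.    0.23] 0.02
-- [-0. -1. -5.]
2.8e-04 [ 0.14 -0.11 -0.73 -1.7  -0.    0.13] 0.11
8.2e-04 [ 0.15 -0.13 -0.74 -1.58 -0.    0.  ] 0.12
1.5e-03 [ 0.13 -0.16 -0.75 -1.47 -0.02 -0.09] 0.11
2.0e-03 [ 0.12 -0.18 -0.76 -1.36 -0.05 -0.19] 0.11
2.2e-03 [ 0.1  -0.2  -0.76 -1.24 -0.09 -0.29] 0.11
2.1e-03 [ 0.08 -0.22 -0.77 -1.13 -0.13 -0.39] 0.11
-- [-2. -2.  0.]
1.4e-03 [ 0.06 -0.24 -0.77 -0.98 -0.16 -0.53] 0.15
5.3e-04 [ 0.06 -0.26 -0.79 -0.83 -0.19 -0.66] 0.15
1.6e-05 [ 0.06 -0.28 -0.8  -0.69 -0.2  -0.79] 0.14
ok [-0.21 -0.24 -0.68 -0.9  -0.44 -0.43] 0.37
ok [-0.36 -0.21 -0.63 -0.94 -0.57 -0.3 ] 0.15
ok [-0.47 -0.18 -0.59 -0.95 -0.68 -0.22] 0.11
-- [-3. -4.  3.]
ok [-0.36 -0.17 -0.51 -0.72 -0.79 -0.28] 0.23
ok [-0.27 -0.15 -0.42 -0.54 -0.92 -0.27] 0.18
ok [-0.18 -0.13 -0.34 -0.39 -1.06 -0.23] 0.15
ok [-0.09 -0.09 -0.26 -0.25 -1.2  -0.16] 0.14
ok [ 0.01 -0.06 -0.2  -0.12 -1.32 -0.08] 0.13
ok [ 0.12 -0.03 -0.17  0.   -1.44  0.02] 0.12
-- [-77. -36.  41.]
ok [ 0.21 -0.01 -0.14  0.   -1.45 -0.08] 0.09
ok [ 0.29  0.01 -0.1   0.   -1.46 -0.16] 0.08
ok [ 0.36  0.05 -0.05  0.   -1.47 -0.23] 0.07
ok [ 0.43  0.09  0.01  0.   -1.49 -0.3 ] 0.07
ok [ 0.48  0.14  0.08  0.   -1.51 -0.35] 0.07
ok [ 0.53  0.19  0.16  0.   -1.54 -0.4 ] 0.08
-- [0. 0. 0.]
shift [-0.0524 -0.0074 -0.0117] turn [-0.001  -0.0089 -0.0805] deg 4.6
shift [-0.1032 -0.0217 -0.1193] turn [-0.0287 -0.0426 -0.0806] deg 5.5
shift [-0.1541 -0.0158 -0.2553] turn [-0.0868 -0.1079 -0.0284] deg 8.1
```

```bash
python3 - <<'E'
from ik import *
W=[([.505,.11,.137],54,7.5),([.49,.03,.155],56,10),([.46,-.14,.18],54,15)]
for t,sl,y in W: delta(np.array(t),toolR(np.radians(y),np.radians(sl),1))
E
```

```text
shift [-0.0434 -0.0047 -0.0123] turn [-0.001  -0.0089 -0.098 ] deg 5.6
shift [-0.0736 -0.0014 -0.0899] turn [-0.0276 -0.0434 -0.133 ] deg 8.2
shift [-0.1275  0.0141 -0.2551] turn [-0.083  -0.1109 -0.0981] deg 9.7
```

```bash
python3 -m crank '[[-0.02,-0.002,-0.005,0,-0.004,-0.05,0.88],[-0.043,-0.005,-0.012,-0.001,-0.009,-0.098,0.88],[-0.06,-0.003,-0.05,-0.015,-0.026,-0.116,0.88],[-0.074,-0.001,-0.09,-0.028,-0.043,-0.133,0.88],[-0.09,0.003,-0.14,-0.045,-0.064,-0.12,0.88],[-0.108,0.009,-0.2,-0.064,-0.087,-0.11,0.88],[-0.127,0.014,-0.255,-0.083,-0.111,-0.098,0.88],[-0.127,0.014,-0.255,-0.083,-0.111,-0.098,0.88],[-0.127,0.014,-0.255,-0.083,-0.111,-0.098,0.88]]' 10
python3 - <<'E'
from h import *
p,R,s=cur(); print(s['q'].round(3),s['force'])
f=grab_frame('top'); save('top10',f)
cv2.imwrite('pics/c14.png',cv2.resize(cv2.cvtColor(f['pixels'],cv2.COLOR_RGB2BGR)[150:265,200:360],None,fx=5,fy=5,interpolation=cv2.INTER_CUBIC))
Tv=toolR(YAW,0,-1,'x'); delta([.46,-.14,.36],Tv)
E
```

```text
t: 20.62
eef_pos: [0.46, -0.1409, 0.1793]
ee_rot: [-1.569, 0.628, 0.26]
force: [0.3, -0.0, -0.4]
width: 0.0772
[-0.679 -0.053 -0.612 -1.211 -0.772  0.192] [ 0.28689529 -0.03498913 -0.39349594]
shift [-1.063e-01 -1.461e-01 -1.000e-04] turn [-1.3256 -0.6737  0.7703] deg 96.0
```

View pics/c14.png

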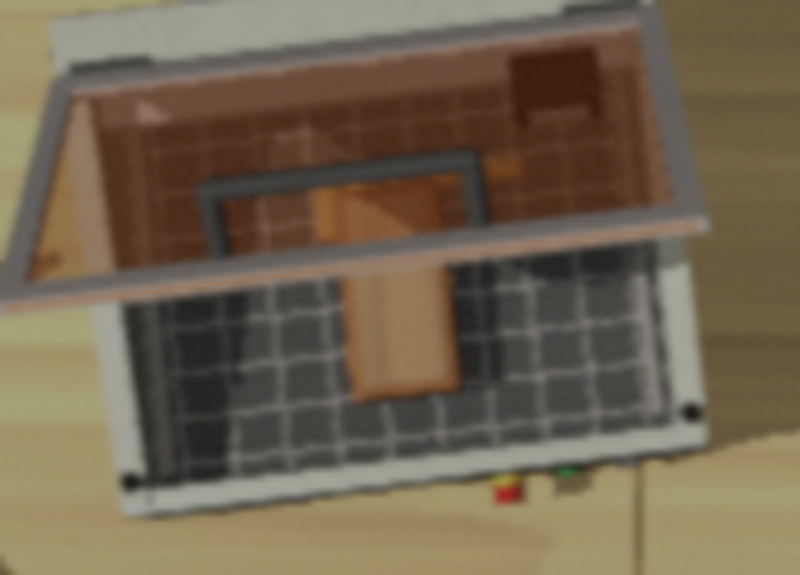

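The box stands squarely in the brass corner, around crop (400,280). Next I turn the tool upright beside the engraver and go above the handle.

```bash
python3 -m crank '[[-0.05,-0.07,0,-0.13,-0.067,0.077,0.22],[-0.106,-0.146,0,-0.26,-0.135,0.154,0.22],[-0.106,-0.146,0,-0.4,-0.2,0.23,0.22],[-0.106,-0.146,0,-0.53,-0.27,0.31,0.22],[-0.106,-0.146,0,-0.66,-0.337,0.385,0.22],[-0.106,-0.146,0,-0.8,-0.404,0.46,0.22],[-0.106,-0.146,0,-0.93,-0.472,0.54,0.22],[-0.106,-0.146,0,-1.06,-0.54,0.616,0.22],[-0.106,-0.146,0,-1.2,-0.606,0.693,0.22],[-0.106,-0.146,0,-1.3256,-0.6737,0.7703,0.22]]' 10
python3 - <<'E'
from h import *
p,R,s=cur(); print(s['q'].round(3))
Tv=toolR(YAW,0,-1,'x'); delta([.5954,.1297,.40],Tv)
E
```

```text
t: 21.92
eef_pos: [0.4604, -0.1372, 0.3601]
ee_rot: [1.152, 1.567, -1.849]
force: [-0.5, -0.7, -0.9]
width: 0.0191
[ 0.124 -0.032 -0.167  0.003 -1.437  0.017]
shift [-0.0409 -0.2452 -0.171 ] turn [ 0.0099  0.0015 -0.0033] deg 0.6
```

```bash
python3 -m crank '[[-0.03,-0.04,-0.03,0,0,0,0.22],[-0.041,-0.09,-0.063,0.01,0.001,-0.003,0.22],[-0.041,-0.14,-0.1,0.01,0.001,-0.003,0.22],[-0.041,-0.19,-0.135,0.01,0.001,-0.003,0.22],[-0.041,-0.245,-0.171,0.01,0.001,-0.003,0.22],[-0.041,-0.245,-0.171,0.01,0.001,-0.003,0.22],[-0.041,-0.245,-0.171,0.01,0.001,-0.003,0.22]]' 10
python3 - <<'E'
from h import *
p,R,s=cur(); print(s['q'].round(3),s['qd'].round(3))
for n in ['wrist','scene']: f=grab_frame(n); save(n+'11',f)
f=load('scene11');cv2.imwrite('pics/c15.png',cv2.resize(cv2.cvtColor(f['pixels'],cv2.COLOR_RGB2BGR)[80:220,290:420],None,fx=4.2,fy=4.2,interpolation=cv2.INTER_CUBIC))
E
```

```text
t: 22.8
eef_pos: [0.5965, 0.1282, 0.4002]
ee_rot: [-1.688, 1.57, 1.58]
force: [-0.7, 0.0, 0.2]
width: 0.019
[ 5.310e-01  1.930e-01  1.700e-01 -1.000e-03 -1.547e+00 -4.050e-01] [-0.034 -0.03  -0.005  0.006 -0.003  0.003]
```

View pics/wrist11.png

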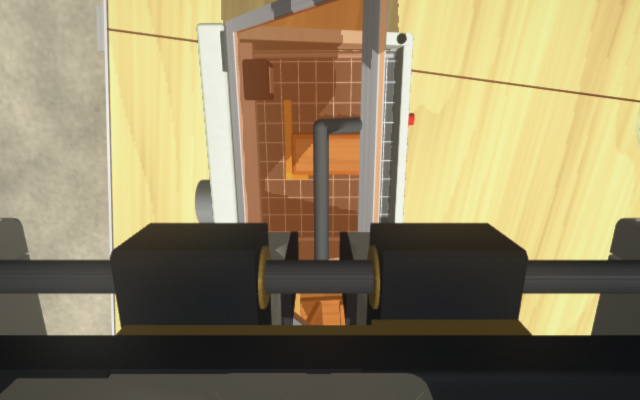

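View pics/c15.png

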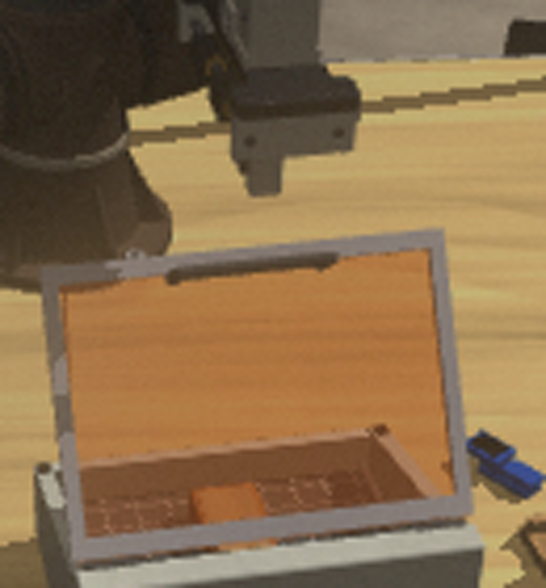

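The wrist view shows the bar as a vertical dark line at x≈321 between rows 125 and 260, centred between the fingers at 290–345. I refine its position from this view.

```bash
python3 - <<'E'
from h import *
f=load('wrist11'); g=f['pixels'].astype(int).sum(2)
pts=[]
for v in range(140,228,4):
    r=g[v,300:345]; print(v, [int(x) for x in r[8:34:2]]) if v in(140,200) else 0
    m=np.where(r<230)[0]+300; m=m[(m>308)&(m<335)]
    if len(m): pts.append((m.min()+m.max()+0.)/2); print(v,m.min(),m.max(),end=';')
p,R,s=cur()
for v in (140,180,220):
    P_=onz(f,321,v,.3264); print(P_.round(4),(R.T@(P_-p)).round(4))
b=np.array([.5954,.1297,.3264]); print((R.T@(b-p)).round(4))
E
```

```text
140 [300, 301, 290, 196, 240, 281, 302, 309, 300, 270, 258, 415, 415]
140 313 327;144 314 315;148 314 315;152 314 315;156 314 315;160 314 315;164 314 315;168 314 315;172 314 315;176 313 315;180 314 315;184 313 315;188 314 315;192 314 315;196 314 315;200 [296, 304, 306, 187, 230, 270, 298, 307, 296, 270, 232, 303, 364]
200 314 315;204 313 316;208 313 328;212 313 328;216 313 328;220 314 328;224 313 328;[0.5999 0.0851 0.3264] [0.075  0.0414 0.0019]
[0.5965 0.1114 0.3264] [0.075  0.0149 0.002 ]
[0.5929 0.1392 0.3264] [ 0.0751 -0.0132  0.0021]
[ 0.075  -0.0035  0.0008]
```

```bash
python3 -m crank '[[0.03,-0.0035,0.0015,0,0,0,0.21],[0.055,-0.0035,0.0015,0,0,0,0.21],[0.065,-0.0035,0.0015,0,0,0,0.21],[0.075,-0.0035,0.0015,0,0,0,0.21],[0.075,-0.0035,0.0015,0,0,0,0.21]]' 10
python3 -m crank '[[0.004,0,0,0,0,0,0.21],[0.009,0,0,0,0,0,0.21],[0.009,0,0,0,0,0,0.21]]' 10
```

```text
t: 23.52
eef_pos: [0.5954, 0.1288, 0.3263]
ee_rot: [-2.596, 1.569, 0.668]
force: [0.1, -0.4, -0.1]
width: 0.0186
t: 23.9
eef_pos: [0.5954, 0.1292, 0.3168]
ee_rot: [-2.462, 1.569, 0.801]
force: [-0.2, -1.0, 0.7]
width: 0.0182
```

```bash
python3 - <<'E'
from h import *
for n in ['wrist','scene','top']: f=grab_frame(n); save(n+'12',f)
f=load('scene12');a=cv2.resize(cv2.cvtColor(f['pixels'],cv2.COLOR_RGB2BGR)[100:210,290:410],None,fx=3.3,fy=3.3,interpolation=cv2.INTER_CUBIC)
f=load('wrist12');b=cv2.resize(cv2.cvtColor(f['pixels'],cv2.COLOR_RGB2BGR)[120:360,220:420],None,fx=1.9,fy=1.512,interpolation=cv2.INTER_CUBIC)
b=cv2.resize(b,(400,a.shape[0])); cv2.imwrite('pics/c16.png',np.hstack([a,b]))
E
```

```text
(no output)
```

View pics/c16.png

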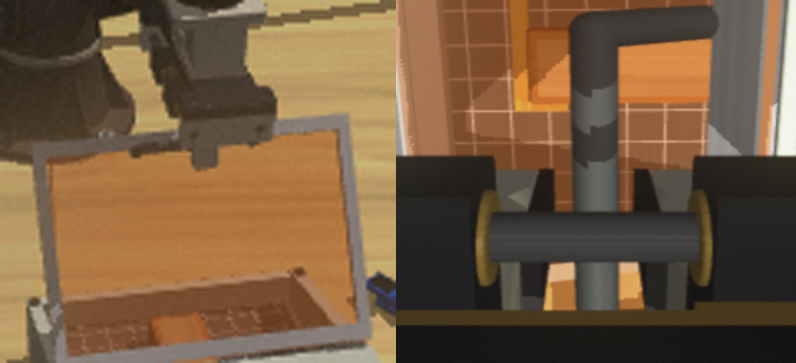

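The bar is between the fingers with no contact force. I close on it lightly.

```bash
python3 -m crank '[[0,0,0,0,0,0,0.05],[0,0,0,0,0,0,0.05],[0,0,0,0,0,0,0.05],[0,0,0,0,0,0,0.05]]' 10
python3 - <<'E'
from arc import *
p,R,s=cur(); print(s['force'],s['width'])
b=p-R[:,0]*.009 ; d=b-C0; c,sn=np.cos(YAW),np.sin(YAW); bx=c*d[0]+sn*d[1]; bz=b[2]
print('bar est',bx,bz)
# arc offsets in tool axes (tool x down, z=-fwd): relative to start phi
for z in (bz,):
  e0=np.arcsin((z-.15)/.206); hx=bx+.206*np.cos(e0); print('e0',e0,'phi0',e0+.1069,'hx',hx)
  e0=1.03
  for dphi in np.arange(0,1.2,.06):
    e=e0-dphi; fx=-.206*(np.cos(e)-np.cos(e0)); fz=.206*(np.sin(e)-np.sin(e0))
    print(round(e+.1069,3),'x',round(-fz,4),'z',round(-fx,4))
E
```

```text
t: 24.55
eef_pos: [0.5953, 0.1292, 0.3174]
ee_rot: [-2.54, 1.569, 0.724]
force: [-3.3, 0.1, 2.2]
width: 0.0093
[-3.28215788  0.13299789  2.15555386] 0.009346388037716553
bar est -0.037205793970677255 0.32641751294442795
e0 1.0282479663238848 phi0 1.1351479663238848 hx 0.06915614060416295
1.137 x -0.0 z 0.0
1.077 x 0.0067 z 0.0104
1.017 x 0.014 z 0.0204
0.957 x 0.0218 z 0.0299
0.897 x 0.0303 z 0.0389
0.837 x 0.0392 z 0.0475
0.777 x 0.0487 z 0.0554
0.717 x 0.0586 z 0.0628
0.657 x 0.0689 z 0.0696
0.597 x 0.0797 z 0.0757
0.537 x 0.0907 z 0.0812
0.477 x 0.1021 z 0.086
0.417 x 0.1138 z 0.0901
0.357 x 0.1256 z 0.0935
0.297 x 0.1377 z 0.0962
0.237 x 0.1499 z 0.0982
0.177 x 0.1622 z 0.0994
0.117 x 0.1745 z 0.0999
0.057 x 0.1869 z 0.0997
-0.003 x 0.1992 z 0.0987
```

```bash
python3 -m crank '[[0.0033,0,0.0053,0,0,0,0.05],[0.0067,0,0.0104,0,0,0,0.05],[0.0103,0,0.0155,0,0,0,0.05],[0.014,0,0.0204,0,0,0,0.05],[0.0178,0,0.0252,0,0,0,0.05],[0.0218,0,0.0299,0,0,0,0.05]]' 15
python3 - <<'E'
from h import *
for n in ['wrist','scene']: f=grab_frame(n); save(n+'13',f)
print(get_state()['force'],cur()[1].round(3))
f=load('scene13');a=cv2.resize(cv2.cvtColor(f['pixels'],cv2.COLOR_RGB2BGR)[100:210,290:410],None,fx=3.3,fy=3.3,interpolation=cv2.INTER_CUBIC)
f=load('wrist13');b=cv2.resize(cv2.cvtColor(f['pixels'],cv2.COLOR_RGB2BGR)[120:360,220:420],(400,a.shape[0]),interpolation=cv2.INTER_CUBIC)
cv2.imwrite('pics/c17.png',np.hstack([a,b]))
E
```

```text
t: 25.3
eef_pos: [0.5654, 0.1252, 0.2965]
ee_rot: [-2.805, 1.568, 0.459]
force: [-7.7, -1.0, 8.8]
width: 0.0092
[-7.84424063  0.40367732  6.45845807] [[ 0.001  0.122 -0.993]
 [ 0.001 -0.993 -0.122]
 [-1.    -0.001 -0.001]]
```

View pics/c17.png

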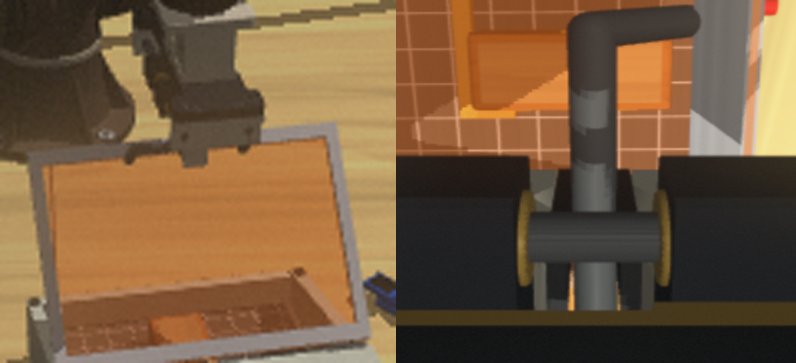

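```bash
cat > seg.py <<'E'
import sys,numpy as np
e0,step,n,dr=map(float,sys.argv[1:5])
for k in range(1,int(n)+1):
    e=e0-step*k; R=.206+dr*min(1,k/3)
    print('phi %.3f  x %.4f z %.4f'%(e+.1069, -(R*np.sin(e)-.206*np.sin(e0)), R*np.cos(e)-.206*np.cos(e0)))
E
python3 seg.py .85 .035 10 .001
```

```text
phi 0.922  x 0.0046 z 0.0056
phi 0.887  x 0.0094 z 0.0110
phi 0.852  x 0.0144 z 0.0162
phi 0.817  x 0.0198 z 0.0210
phi 0.782  x 0.0254 z 0.0256
phi 0.747  x 0.0311 z 0.0301
phi 0.712  x 0.0370 z 0.0343
phi 0.677  x 0.0431 z 0.0383
phi 0.642  x 0.0492 z 0.0421
phi 0.607  x 0.0555 z 0.0457
```

```bash
python3 -m crank '[[0.0046,0,0.0056,0,0,0,0.05],[0.0094,0,0.011,0,0,0,0.05],[0.0144,0,0.0162,0,0,0,0.05],[0.0198,0,0.021,0,0,0,0.05],[0.0254,0,0.0256,0,0,0,0.05]]' 15
python3 -m crank '[[0.0057,0,0.0045,0,0,0,0.05],[0.0116,0,0.0087,0,0,0,0.05],[0.0177,0,0.0127,0,0,0,0.05],[0.0238,0,0.0165,0,0,0,0.05],[0.0301,0,0.0201,0,0,0,0.05]]' 15
python3 seg.py .5 .035 10 0
```

```text
t: 26.02
eef_pos: [0.5392, 0.1217, 0.2703]
ee_rot: [-2.222, 1.57, 1.042]
force: [-9.0, -2.4, 7.6]
width: 0.0092
t: 26.65
eef_pos: [0.5176, 0.1188, 0.2392]
ee_rot: [0.058, 1.567, -2.962]
force: [-12.7, -0.9, 7.6]
width: 0.0091
phi 0.572  x 0.0064 z 0.0033
phi 0.537  x 0.0129 z 0.0065
phi 0.502  x 0.0195 z 0.0094
phi 0.467  x 0.0262 z 0.0120
phi 0.432  x 0.0330 z 0.0144
phi 0.397  x 0.0399 z 0.0166
phi 0.362  x 0.0468 z 0.0186
phi 0.327  x 0.0538 z 0.0203
phi 0.292  x 0.0609 z 0.0217
phi 0.257  x 0.0680 z 0.0229
```

```bash
python3 -m crank '[[0.0064,0,0.004,0,0,0,0.05],[0.0129,0,0.0078,0,0,0,0.05],[0.0195,0,0.0109,0,0,0,0.05],[0.0262,0,0.0135,0,0,0,0.05],[0.033,0,0.0159,0,0,0,0.05]]' 15
python3 - <<'E'
from h import *
f=grab_frame('wrist'); save('wrist14',f)
f=grab_frame('scene'); save('scene14',f)
f=load('scene14');a=cv2.resize(cv2.cvtColor(f['pixels'],cv2.COLOR_RGB2BGR)[100:220,290:410],None,fx=3.3,fy=3.3,interpolation=cv2.INTER_CUBIC)
f=load('wrist14');b=cv2.resize(cv2.cvtColor(f['pixels'],cv2.COLOR_RGB2BGR)[120:360,220:420],(400,a.shape[0]),interpolation=cv2.INTER_CUBIC)
cv2.imwrite('pics/c18.png',np.hstack([a,b]))
E
```

```text
t: 27.28
eef_pos: [0.5019, 0.1167, 0.2055]
ee_rot: [0.135, 1.567, -2.886]
force: [-11.4, -2.2, 3.5]
width: 0.0095
```

View pics/c18.png

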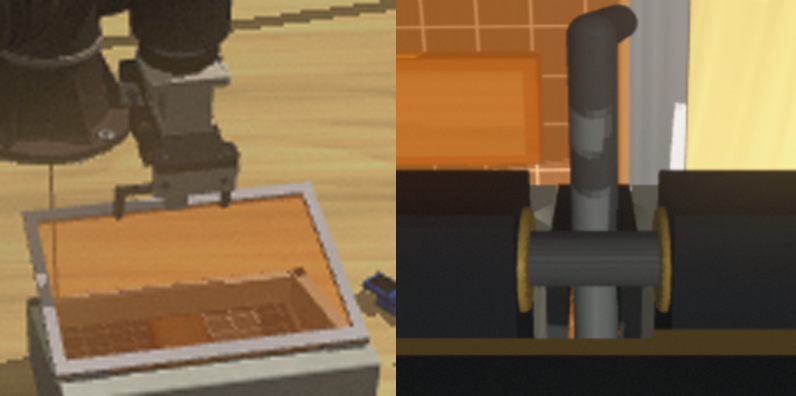

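```bash
python3 seg.py .325 .03 12 .0015
```

```text
phi 0.402  x 0.0057 z 0.0024
phi 0.372  x 0.0116 z 0.0046
phi 0.342  x 0.0175 z 0.0066
phi 0.312  x 0.0235 z 0.0079
phi 0.282  x 0.0297 z 0.0091
phi 0.252  x 0.0358 z 0.0101
phi 0.222  x 0.0420 z 0.0109
phi 0.192  x 0.0482 z 0.0115
phi 0.162  x 0.0544 z 0.0120
phi 0.132  x 0.0606 z 0.0122
phi 0.102  x 0.0668 z 0.0123
phi 0.072  x 0.0730 z 0.0122
```

```bash
python3 -m crank '[[0.0057,0,0.0024,0,0,0,0.05],[0.0116,0,0.0046,0,0,0,0.05],[0.0175,0,0.0066,0,0,0,0.05],[0.0235,0,0.0079,0,0,0,0.05],[0.0297,0,0.0091,0,0,0,0.05],[0.0358,0,0.0101,0,0,0,0.05]]' 15
python3 -m crank '[[0.006,0,0.001,0,0,0,0.05],[0.0115,0,0.0016,0,0,0,0.05],[0.017,0,0.002,0,0,0,0.05],[0.021,0,0.0022,0,0,0,0.05],[0.024,0,0.0023,0,0,0,0.05]]' 15
```

```text
t: 28.12
eef_pos: [0.4922, 0.1154, 0.1695]
ee_rot: [0.201, 1.567, -2.819]
force: [-7.0, -3.1, 1.3]
width: 0.0096
t: 28.75
eef_pos: [0.4893, 0.115, 0.1451]
ee_rot: [0.176, 1.566, -2.845]
force: [-9.6, -2.4, 0.8]
width: 0.0096
```

```bash
python3 -m crank '[[0.003,0,0.0004,0,0,0,0.05],[0.006,0,0.0008,0,0,0,0.05],[0.009,0,0.001,0,0,0,0.05],[0.012,0,0.001,0,0,0,0.05],[0.015,0,0.001,0,0,0,0.05],[0.018,0,0.0008,0,0,0,0.05]]' 15
python3 -m crank '[[0.001,0,0,0,0,0,0.05],[0.002,0,0,0,0,0,0.05],[0.003,0,-0.0002,0,0,0,0.05],[0.004,0,-0.0003,0,0,0,0.05]]' 15
python3 -m crank '[[0.001,0,0,0,0,0,0.05],[0.002,0,-0.0002,0,0,0,0.05],[0.003,0,-0.0003,0,0,0,0.05]]' 15
```

```text
t: 29.5
eef_pos: [0.4889, 0.115, 0.1273]
ee_rot: [0.204, 1.567, -2.816]
force: [-6.9, -3.3, -0.0]
width: 0.0094
t: 30.0
eef_pos: [0.489, 0.115, 0.1233]
ee_rot: [0.189, 1.566, -2.832]
force: [-8.5, -2.2, -0.8]
width: 0.0093
t: 30.38
eef_pos: [0.4891, 0.115, 0.1202]
ee_rot: [0.18, 1.566, -2.841]
force: [-8.4, -2.1, -1.3]
width: 0.0092
```

Nearly down, so I creep in until the stops push back.

```bash
python3 -m crank '[[0.0007,0,0,0,0,0,0.05],[0.0014,0,0,0,0,0,0.05],[0.002,0,0,0,0,0,0.05]]' 15
python3 -m crank '[[0.0007,0,0,0,0,0,0.05],[0.0014,0,0,0,0,0,0.05],[0.002,0,0,0,0,0,0.05]]' 15
python3 -m crank '[[0.0007,0,0,0,0,0,0.05],[0.0014,0,0,0,0,0,0.05],[0.002,0,0,0,0,0,0.05]]' 15
```

```text
t: 30.75
eef_pos: [0.4892, 0.115, 0.1182]
ee_rot: [0.188, 1.566, -2.832]
force: [-8.7, -2.2, -1.1]
width: 0.0093
t: 31.12
eef_pos: [0.4894, 0.115, 0.1163]
ee_rot: [0.202, 1.566, -2.818]
force: [-8.6, -2.7, -1.2]
width: 0.0091
t: 31.5
eef_pos: [0.4895, 0.1151, 0.1144]
ee_rot: [0.199, 1.567, -2.822]
force: [-7.7, -2.8, -0.8]
width: 0.0094
```

```bash
python3 - <<'E'
from h import *
for n in ['wrist','scene','top']: f=grab_frame(n); save(n+'15',f)
f=load('scene15');a=cv2.resize(cv2.cvtColor(f['pixels'],cv2.COLOR_RGB2BGR)[130:250,290:410],None,fx=3.3,fy=3.3,interpolation=cv2.INTER_CUBIC)
f=load('wrist15');b=cv2.resize(cv2.cvtColor(f['pixels'],cv2.COLOR_RGB2BGR)[100:360,200:440],(400,a.shape[0]),interpolation=cv2.INTER_CUBIC)
cv2.imwrite('pics/c19.png',np.hstack([a,b]))
E
```

```text
(no output)
```

View pics/c19.png

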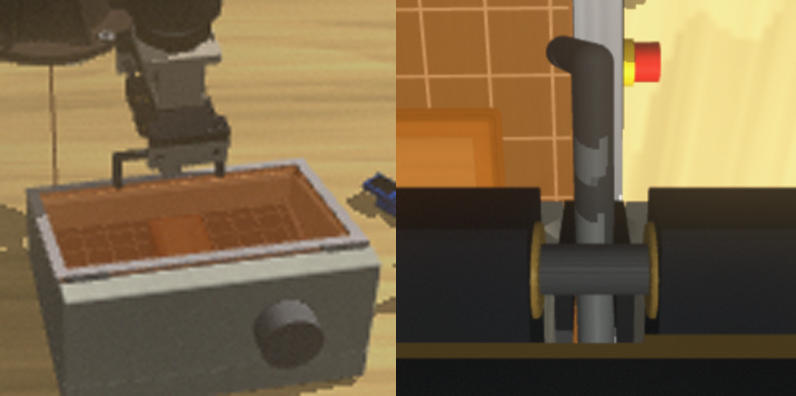

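```bash
python3 -m crank '[[0.0007,0,0,0,0,0,0.05],[0.0014,0,0,0,0,0,0.05],[0.002,0,0,0,0,0,0.05]]' 15
python3 -m crank '[[0.0007,0,0,0,0,0,0.05],[0.0014,0,0,0,0,0,0.05],[0.002,0,0,0,0,0,0.05]]' 15
python3 - <<'E'
from h import *
f=grab_frame('scene'); save('scene16',f)
a=cv2.resize(cv2.cvtColor(f['pixels'],cv2.COLOR_RGB2BGR)[140:225,290:410],None,fx=6,fy=6,interpolation=cv2.INTER_CUBIC)
cv2.imwrite('pics/c20.png',a)
E
```

```text
t: 32.02
eef_pos: [0.4897, 0.1151, 0.1124]
ee_rot: [0.218, 1.567, -2.802]
force: [-7.2, -2.2, -0.8]
width: 0.0093
t: 32.4
eef_pos: [0.4899, 0.1151, 0.1105]
ee_rot: [0.223, 1.567, -2.798]
force: [-6.5, -2.0, -0.9]
width: 0.009
```

View pics/c20.png

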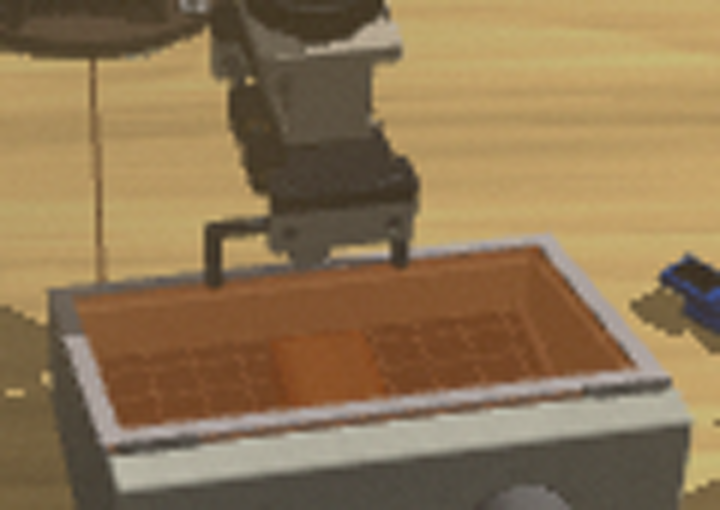

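```bash
python3 - <<'E'
from h import *
f=load('scene16'); p,R,s=cur(); d=p-C0; c,sn=np.cos(YAW),np.sin(YAW); bx=c*d[0]+sn*d[1]; print('bar corner-x',bx)
for z in (.119,.124,.128,.134):
    a=(proj(f,eng([bx,-.026-.055,z-.045]))-[290,140])*6; b=(proj(f,eng([bx,-.026+.055,z-.045]))-[290,140])*6; print(z,a.round(1),b.round(1))
# panel front edge corners expected when down: elev -.28
hx=bx+.205
for op in (0,.02,.05):
    e=op-.28; 
    for y in (-.176,.124):
        print('op',op,y,((proj(f,eng([hx-.22*np.cos(e),y,.105+.22*np.sin(e)]))-[290,140])*6).round(1))
E
```

```text
bar corner-x -0.14355705863706547
0.119 [206.2 238.6] [393.  218.2]
0.124 [206.2 231.6] [393.5 211.3]
0.128 [206.3 226. ] [393.8 205.7]
0.134 [206.4 217.6] [394.4 197.3]
op 0 -0.176 [ 42.  290.8]
op 0 0.124 [544.  235.2]
op 0.02 -0.176 [ 41.5 283.8]
op 0.02 0.124 [544.1 228.3]
op 0.05 -0.176 [ 40.8 273.3]
op 0.05 0.124 [544.3 218. ]
```

```bash
python3 - <<'E'
from h import *
a=load('scene15')['pixels'].astype(int);b=load('scene16')['pixels'].astype(int)
d=np.abs(a-b).sum(2)
m=d[140:225,290:410]; print((m>40).sum()); ys,xs=np.where(m>40)
import collections
print('panel-left region',(d[180:215,296:330]>40).sum(),'right',(d[175:205,370:405]>40).sum(),'gripper',(d[140:182,325:365]>40).sum())
im=np.clip(d*3,0,255).astype(np.uint8)[130:225,290:410]; cv2.imwrite('pics/c21.png',cv2.resize(im,None,fx=5,fy=5))
E
```

```text
571
panel-left region 105 right 76 gripper 264
```

View pics/c21.png

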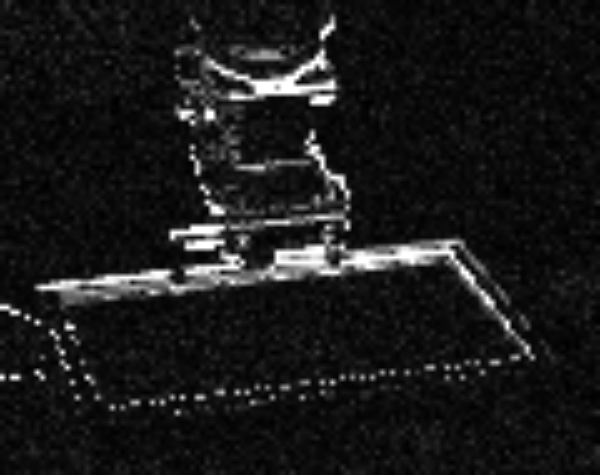

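```bash
python3 -m crank '[[0.0007,0,0,0,0,0,0.05],[0.0014,0,-0.0002,0,0,0,0.05],[0.002,0,-0.0003,0,0,0,0.05]]' 15
python3 -m crank '[[0.0005,0,0,0,0,0,0.05],[0.001,0,0,0,0,0,0.05],[0.001,0,0,0,0,0,0.05]]' 15
python3 -m crank '[[0.0005,0,0,0,0,0,0.05],[0.001,0,0,0,0,0,0.05],[0.001,0,0,0,0,0,0.05]]' 15
python3 -m crank '[[0.0005,0,0,0,0,0,0.05],[0.001,0,0,0,0,0,0.05],[0.001,0,0,0,0,0,0.05]]' 15
```

```text
t: 32.83
eef_pos: [0.4901, 0.1151, 0.1085]
ee_rot: [0.226, 1.567, -2.794]
force: [-8.4, -2.6, 3.2]
width: 0.0096
t: 33.2
eef_pos: [0.4901, 0.1151, 0.1084]
ee_rot: [0.273, 1.567, -2.747]
force: [-10.7, -3.2, 8.2]
width: 0.0094
t: 33.58
eef_pos: [0.4902, 0.1151, 0.1082]
ee_rot: [0.311, 1.568, -2.709]
force: [-13.3, -2.6, 17.0]
width: 0.0092
t: 33.95
eef_pos: [0.4902, 0.1151, 0.1078]
ee_rot: [0.361, 1.568, -2.659]
force: [-16.6, -2.9, 23.5]
width: 0.0096
```

The stops hold: 23 N up while the TCP stays at z≈0.108. I relieve the preload, open a little and rise.

```bash
python3 -m crank '[[-0.0008,0,0.0008,0,0,0,0.05],[-0.0015,0,0.0015,0,0,0,0.05],[-0.0015,0,0.0015,0,0,0,0.25],[-0.0015,0,0.0015,0,0,0,0.25],[-0.0015,0,0.0015,0,0,0,0.25]]' 15
python3 - <<'E'
from h import *
f=grab_frame('wrist'); save('wrist17',f)
cv2.imwrite('pics/c22.png',cv2.resize(cv2.cvtColor(f['pixels'],cv2.COLOR_RGB2BGR)[100:360,200:440],None,fx=2.2,fy=2.2))
E
```

```text
t: 34.58
eef_pos: [0.4917, 0.1169, 0.1085]
ee_rot: [-2.611, 1.568, 0.653]
force: [-0.2, 0.6, 0.0]
width: 0.0219
```

View pics/c22.png

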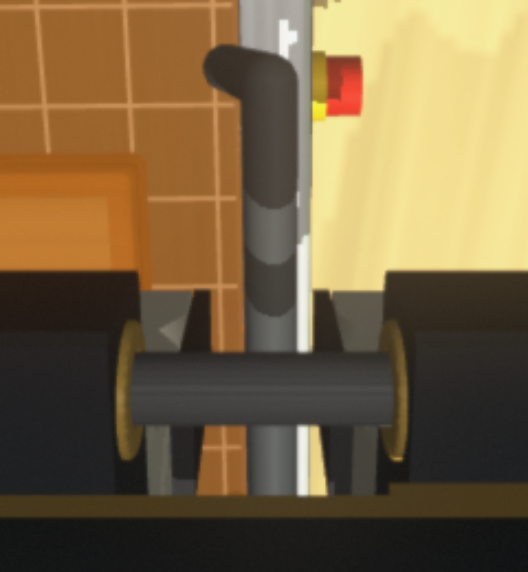

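Bar free between the open fingers, no force. I rise straight up.

```bash
python3 -m crank '[[-0.008,0,0,0,0,0,0.25],[-0.02,0,0,0,0,0,0.25],[-0.05,0,0,0,0,0,0.25],[-0.1,0,0,0,0,0,0.25],[-0.15,0.05,0.02,0,0,0,0.25],[-0.2,0.15,0.05,0,0,0,0.25],[-0.2,0.22,0.05,0,0,0,0.25],[-0.2,0.22,0.05,0,0,0,0.25]]' 15
python3 - <<'E'
from h import *
for n in ['top','scene']: f=grab_frame(n); save(n+'18',f)
print(get_state()['force'])
f=load('scene18');a=cv2.resize(cv2.cvtColor(f['pixels'],cv2.COLOR_RGB2BGR)[140:260,170:450],None,fx=2.8,fy=2.8,interpolation=cv2.INTER_CUBIC); cv2.imwrite('pics/c23.png',a)
f=load('top18');a=cv2.resize(cv2.cvtColor(f['pixels'],cv2.COLOR_RGB2BGR)[130:280,150:350],None,fx=4,fy=4,interpolation=cv2.INTER_CUBIC); cv2.imwrite('pics/c24.png',a)
E
```

```text
t: 35.62
eef_pos: [0.4678, -0.1061, 0.3096]
ee_rot: [-2.902, 1.566, 0.362]
force: [1.8, 0.0, -0.8]
width: 0.0223
[-0.88771292 -0.76541646 -0.75968866]
```

View pics/c23.png

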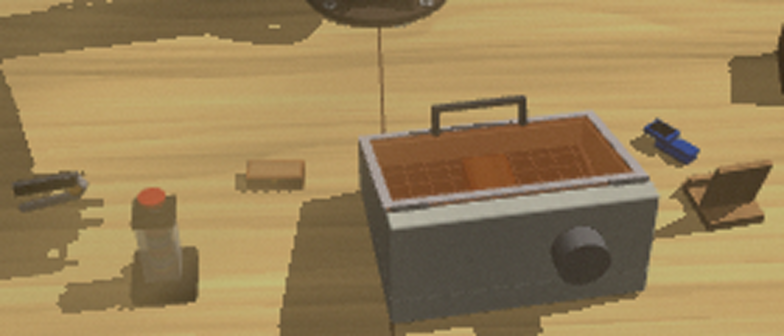

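View pics/c24.png

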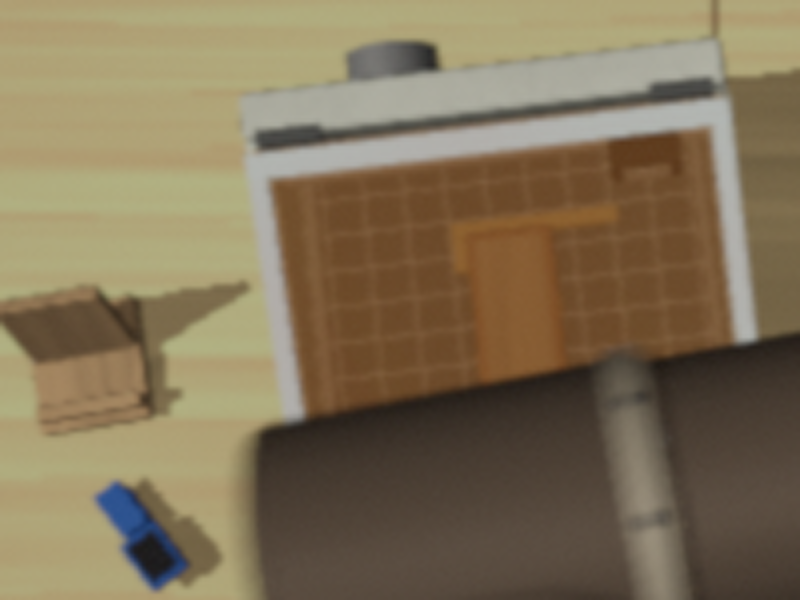

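```bash
python3 -m crank '[[0,0,0,0,0,0,0.25],[0,0,0,0,0,0,0.25],[0,0,0,0,0,0,0.25]]'; python3 -c "
from h import *
print(get_state()['qd'].round(3)); print(job_done())"
```

```text
t: 36.1
eef_pos: [0.4683, -0.1033, 0.3072]
ee_rot: [-2.491, 1.569, 0.775]
force: [0.3, -0.4, 1.0]
width: 0.0221
[-0.001  0.003  0.001  0.001  0.002 -0.   ]
the job is handed in; nothing more can be done
None
```

The pick box is flat on the engraver's bed against both brass stops, and the orange guard is down on its rubber stops. I handed the job in at about 36 s of the 72 s allowed.

- **Box:** I picked the larger box and set it down with light pushes against the back fence and the side stop until each pushed back, then let go. Afterwards its yaw measured about 7.4° against 7.5° for the engraver, and the pictures show no gap at either stop. I did not nudge it again after letting go, so its contact with the stops rests on those pictures.
- **Guard:** I held the handle bar the whole way down, slowing at the end, until the stops pushed back with about 23 N. Then I eased off, opened the fingers and rose clear. The last pictures show it down with the box underneath, and the arm's force reading was near zero.
- **Other things:** in the last pictures nothing else on the table appears to have moved.

**What differed from plan:**
- **Slant:** my arm model showed the suggested 35° slant cannot be reached at the stops. After one try I put the box back on the table and picked it up again at 47°, and that worked.
- **Side stop:** it was about 3 mm further left than I had measured.
- **Handle:** the bar's arc was also a few millimetres off my estimate, which put up to about 15 N of sideways push on the handle. The stops met about 10 mm lower than predicted from the gripper height.

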